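Put the wooden tools back in the sliding organiser

ROBOT

A 7-joint arm with a two-finger parallel gripper is mounted at the origin on the work surface. World frame = base frame: x ahead of the robot, y to its left, z up, the work surface at z = 0. Lengths are in mm, angles in rad, forces in N, time in s.
With the tool pointing down it reaches from about 400 to 850 mm from the base axis. Payload 10.4 kg.
Tool frame: the origin (TCP) lies midway between the tips of the shut fingers; the grasp point (between the pads) lies 19 mm behind it (bot.tcp_to_grasp is the distance from the TCP to the grasp point, in mm); z points along the fingers, y is the line along which they close (so a half turn about z gives the same grasp; the last joint's range is limited). The gripper opens to 87 mm and grips with 3 to 60 N. Pads are 19 mm wide; open, the fingers measure 117 mm over their backs; the gripper's body (75 mm by 190 mm) begins 51 mm behind the grasp point.
Start: joints at [1.154, 0.332, -0.065, 1.46, 0.022, 1.35, -0.088], TCP at [239.836, -577.175, 222.576] pointing down, gripper open.
Joint ranges: [-2.6, 2.6], [-0.5, 2.12], [-1.47, 1.34], [0.16, 2.42], [-1.27, 4.41], [0.06, 2.06], [-2.6, 2.6]. Speed limits (rad/s): [2.22, 2.22, 2.79, 2.79, 3.14, 3.14, 3.14].

INTERFACE

Orientations are given as [roll, pitch, yaw] about the fixed x, y, z axes, in that order (R = Rz(yaw) Ry(pitch) Rx(roll)).
In Python, from station import bot gives the robot as it stands.
- The arm moves only by the shell command python3 nudge.py 'ROWS' [OPENING] [FORCE]. ROWS is 1 to 12 rows, one to a line, with the numbers parted by spaces; each row has 4 numbers: dx, dy, dz in mm, then a turn about the tool's z in rad; each row shifts and turns the commanded pose from where the row before left it, along the tool's axes as they then stand; what a row does not reach is not made up. A row lasts 1/8 s, in which the tool goes at most 62.5 mm and 0.188 rad, less where a joint would pass 70% of its speed; a pose out of reach is approached as far as the arm can. OPENING is the finger opening in mm, set as the command begins (- or left out keeps the last). The fingers move at their own pace and stop on an object; FORCE is the grip in N (left out, the last holds). Time passes only in rows, so rows that do not move let the fingers close. It prints the time, the measured TCP pose, the force, the opening and the grip force at its end. Input that does not fit is refused with a message, and nothing moves.
- bot.state(): the state, without advancing time (a new reading comes with each control period).
- bot.camera(name): name is "side" or "top" or "wrist"; returns a dict with "frame" (420x560x3 uint8, red, green, blue), "intrinsics" (3x3 intrinsics, pixels), "position" and "attitude" of the camera in the world; the wrist camera has in their place "mount" (4x4, takes a point from camera to tool coordinates, whose origin is the TCP and whose axes are the flange's). Camera axes: x right, y up, looking along -z (the intrinsics and any distortion apply to the point x, -y, -z); pixel columns grow to the right and rows downward; lengths in mm; the calibration is good to about 2 mm. A picture is of the moment at which its call begins: read the wrist's pose just before it. There is no depth.
- bot.close_job(): hands the job in; it is judged then, once.
The state is a dict: "time": time; "q": joint angles; "dq": joint speeds; "joint_efforts": joint torques, N m; "tool_pos": TCP position; "orientation": TCP orientation; "contact_force": force on the tool from outside, world axes, zero at the start; "moment": the same for the moment, N m; "grip_width": finger opening in mm; "grasp_force": force on a finger pad.
Only numpy, scipy, OpenCV 4.12 (cv2) and the standard library are available. Lean on these libraries where they do the work, as an engineer would, in place of code of your own. Each camera call takes 0.05 s, during which the arm holds its last target. There are 200 camera calls.

TASK

First lift the square tea tin out of the tray's way and stand it upright on the organiser's roof, then pull the tray right out to its end stop, press each wooden kitchen tool on the counter (three or four of spoon, turner, T-shaped scraper and narrow spatula) fully down into the cutout of its own shape, and then slide the tray fully home again. Slide the tray gently, without slamming it, and leave the jar, pot, wrapper holder and other things where they stand.

Things in the scene. Friction and masses are not known exactly. Their poses are not given: they have to be found in the camera images.
- tray (a joint): how far the organiser's tray is pulled out (m): 0 fully home in its housing, 0.22 fully out against its end stop. It slides level along the tray's -y (its yaw is that of the slot points), about 2.5 N of friction plus 6 N per m/s; it stays where it is left.
- tray_pull (a point): middle of the top of the tray's pull: an upright wooden fin on the tray's front (-y) end, 20 mm wide (tray x), 40 mm long (tray y, the sliding direction), 48 mm high, its top 62 mm above the counter. With the tray home the whole fin stands 8 to 48 mm outside the housing's mouth. Axes as the tray's. Pinch it from above across its 20 mm width.
- housing: fixed low wooden box that the tray slides out of, through its open -y end. Origin on the counter in the plane of the mouth, in line with the middles of the seated handles; it reaches x -75 to +135 mm and y 0 to 245 mm. Roof top 64 mm above the counter, its underside 56 mm. The tray moves along its -y; same yaw as the tray.
- spoon: wooden tool of about 90 g (may be absent): straight handle 90 mm long, 20 wide and 28 high, and at its +x end a round head, a disc 42 mm across and 12 mm thick (its middle 66 mm ahead of the origin) with a dark hollow on top: the wooden spoon, 132 mm long overall. Origin at the underside, below the middle of the handle; +x points along the handle to the head, z up.
- turner: wooden tool of about 90 g (may be absent): straight handle 90 mm long, 20 wide and 28 high, and at its +x end a square flat head 50 mm long, 42 mm wide and 12 mm thick with three dark slits on top: the turner, 140 mm long overall. Origin at the underside, below the middle of the handle; +x points along the handle to the head, z up.
- scraper: wooden tool of about 90 g (may be absent): straight handle 90 mm long, 20 wide and 28 high, and at its +x end a short crossbar head 18 mm long, 42 mm wide and 12 mm thick, so that it looks like a T: the scraper, 108 mm long overall. Origin at the underside, below the middle of the handle; +x points along the handle to the head, z up.
- blade: wooden tool of about 90 g (may be absent): straight handle 90 mm long, 20 wide and 28 high, and at its +x end a long narrow flat head 66 mm long, 28 mm wide and 12 mm thick: the narrow spatula, 156 mm long overall. Origin at the underside, below the middle of the handle; +x points along the handle to the head, z up.
- slot_spoon (a point): on the floor of the tray's cutout for the spoon, first (nearest the pull), where the underside of the handle's middle belongs: a seated tool's origin and axes coincide with it (x to the head, z up). Every cutout is 15 mm deep (floor 12 mm, top of the grey insert 27 mm above the counter), 23 mm wide for the handle, about 3 mm larger all round than the head; 54 mm from the next.
- slot_turner (a point): on the floor of the tray's cutout for the turner, second from the pull, where the underside of the handle's middle belongs: a seated tool's origin and axes coincide with it (x to the head, z up). Each cutout has a sprung clip (3 to 5 N sideways) bulging 4 mm from its +y wall at the handle's middle: a tool set in stops 5 to 13 mm above the floor until pressed down with about 3 to 8 N.
- slot_scraper (a point): on the floor of the tray's cutout for the scraper, third from the pull, where the underside of the handle's middle belongs: a seated tool's origin and axes coincide with it (x to the head, z up). A seated tool's handle stands 13 mm above the grey insert and its head lies just below the insert's top; neighbouring handles are 34 mm apart.
- slot_blade (a point): on the floor of the tray's cutout for the narrow spatula, fourth (last) from the pull, where the underside of the handle's middle belongs: a seated tool's origin and axes coincide with it (x to the head, z up). The tray's outer rim stands 32 mm above the counter at its two y ends.
- jar: glass jar with a clamp lid, 96 mm across, 123 mm high; a bystander, origin under its middle.
- pot: empty aluminium pot, 150 mm across the rim, 95 mm high; a bystander, origin under its middle.
- wrapper: blue plastic wrapper holder, 65 x 260 x 63 mm, long side along its y; a bystander, origin under its middle.
- mug: white mug, 80 mm across, 90 mm high; a bystander, origin under its middle.
- sauce: amber sauce bottle, 60 mm across, 190 mm high; a bystander, origin under its middle.
- dish: blue ceramic bowl, 100 mm across, 30 mm high; a bystander, origin under its middle.
- tin: square tea tin with a lid, 56 x 56 mm and 60 mm high (the top 10 mm, the lid, is 52 mm square), about 200 g, upright. It starts on the counter in front of the tray, in the way of the pull. Origin under its middle, z up, sides along its x and y.

How it is judged (in metres and radians):
On the way, in this order (a step that is already met when the one before it is completed fails the run):
1. the tea tin stands upright on the organiser's roof (x of tin in the frame of housing between -0.055 and 0.115 m and y of tin in the frame of housing between 0.02 and 0.225 m and z of tin in the frame of housing between 0.06 and 0.069 m and angle between tin's own z axis and vertical below 0.1 rad), for 0.3 s.
2. the tray is pulled out to its end stop (value of joint tray above 0.212 m), for 0.2 s.
3. every tool present is pressed down to the floor of its own cutout with the tray out (z of spoon in the frame of slot_spoon between -0.004 and 0.003 m and horizontal distance between spoon and slot_spoon below 0.006 m and angle between the x axis of spoon and the x axis of slot_spoon, either way round below 0.07 rad and angle between each of spoon, turner, scraper, blade's own z axis and vertical below 0.07 rad and z of turner in the frame of slot_turner between -0.004 and 0.003 m and horizontal distance between turner and slot_turner below 0.006 m and angle between the x axis of turner and the x axis of slot_turner, either way round below 0.07 rad and z of scraper in the frame of slot_scraper between -0.004 and 0.003 m and horizontal distance between scraper and slot_scraper below 0.006 m and angle between the x axis of scraper and the x axis of slot_scraper, either way round below 0.07 rad and z of blade in the frame of slot_blade between -0.004 and 0.003 m and horizontal distance between blade and slot_blade below 0.006 m and angle between the x axis of blade and the x axis of slot_blade, either way round below 0.07 rad and value of joint tray above 0.15 m), for 0.2 s.
At the end, for the whole second after the job is handed in: The tray is home to within 6 mm, and every tool present rests in its own cutout: origin within 3 mm of the cutout's floor and 6 mm sideways, within 4 degrees of its direction and level. The tea tin stands upright and wholly on the roof of the housing (middle at least about 20 mm in from each edge) (all of step 1 and value of joint tray below 0.006 m and linear speed of each of tin, spoon, turner, scraper, blade below 0.02 m/s and z of spoon in the frame of slot_spoon between -0.004 and 0.003 m and horizontal distance between spoon and slot_spoon below 0.006 m and angle between the x axis of spoon and the x axis of slot_spoon, either way round below 0.07 rad and angle between each of spoon, turner, scraper, blade's own z axis and vertical below 0.07 rad and z of turner in the frame of slot_turner between -0.004 and 0.003 m and horizontal distance between turner and slot_turner below 0.006 m and angle between the x axis of turner and the x axis of slot_turner, either way round below 0.07 rad and z of scraper in the frame of slot_scraper between -0.004 and 0.003 m and horizontal distance between scraper and slot_scraper below 0.006 m and angle between the x axis of scraper and the x axis of slot_scraper, either way round below 0.07 rad and z of blade in the frame of slot_blade between -0.004 and 0.003 m and horizontal distance between blade and slot_blade below 0.006 m and angle between the x axis of blade and the x axis of slot_blade, either way round below 0.07 rad); the robot touches nothing.
It fails at once if the tray is slammed (faster than 0.5 m/s) (velocity of joint tray above 0.5 m/s or velocity of joint tray below -0.5 m/s).
It fails at once if a bystander is pushed more than 50 mm or knocked over (distance of any of jar, pot, wrapper, mug, sauce, dish from where it was at the start of the episode above 0.05 m or angle between any of jar, pot, wrapper, mug, sauce, dish's own z axis and vertical above 0.6 rad).
Of spoon, turner, scraper, blade only 3 to 4 are there at a start; the rules pass over those that are not, and their reading is None.
At some moment in a run one of spoon, turner, scraper, blade may be knocked a few centimetres aside while the robot is not near it.
Once in a run the grip may slacken for a moment while it holds something.
It also fails if it takes over 200 s, if anything falls off the work surface, if the arm or the gripper's body presses on something with over 40 N, if the wrist force passes 120 N, or if a joint passes its speed limit or range.

## Working session

There is one attempt and no reset: what is moved stays moved. The work goes in short steps, Python scripts to look and compute and a shell command to move; the robot and the scene stay as the last step left them, time stands still between calls to the robot, and variables do not carry over. Pictures are saved under pics/ and viewed, at most 14 in all, crops included, and the job is handed in when it is done.

```bash
ls; mkdir -p pics
cat > h.py <<'E'
import numpy as np, cv2, json
from scipy.spatial.transform import Rotation as R
from station import bot
def rot(a):
    a=np.array(a); return a if a.shape==(3,3) else R.from_euler('xyz',a).as_matrix()
def cam(name):
    s=bot.state(); c=bot.camera(name)
    if 'mount' in c:
        T=np.eye(4);T[:3,:3]=rot(s['orientation']);T[:3,3]=s['tool_pos'];T=T@np.array(c['mount'])
        c['P'],c['A']=T[:3,3],T[:3,:3]
    else: c['P'],c['A']=np.array(c['position']),rot(c['attitude'])
    c['K']=np.array(c['intrinsics']); return c
def ray(c,px):
    px=np.atleast_2d(np.array(px,float)); d=np.c_[px,np.ones(len(px))]@np.linalg.inv(c['K']).T
    return (d*[1,-1,-1])@c['A'].T
def plane(c,px,z):
    d=ray(c,px); return c['P']+d*((z-c['P'][2])/d[:,2])[:,None]
def proj(c,p):
    q=(np.atleast_2d(p)-c['P'])@c['A']*[1,-1,-1]; q=q@c['K'].T; return q[:,:2]/q[:,2:]
def tri(cs,pxs):
    M=0;b=0
    for c,p in zip(cs,pxs):
        d=ray(c,p)[0];d/=np.linalg.norm(d);Q=np.eye(3)-np.outer(d,d);M=M+Q;b=b+Q@c['P']
    return np.linalg.solve(M,b)
def save(c,n): cv2.imwrite(f'pics/{n}.png',c['frame'][:,:,::-1])
def totool(p,yawoff=0):
    s=bot.state(); return rot(s['orientation']).T@(np.array(p)-s['tool_pos'])
E
python3 - <<'E'
from h import *
s=bot.state();print(s)
for n in('top','side','wrist'):
    c=cam(n);save(c,n+'0');print(n,c['P'],c['A'].round(3).tolist(),c['K'].tolist(),c.keys())
E
```

```text
nudge.py
pics
station.py
{'time': 0.0, 'q': array([ 1.15435918,  0.33282713, -0.06467526,  1.46095983,  0.02157338,
        1.34988809, -0.08850633]), 'dq': array([ 0.00028174,  0.00145204,  0.00047882, -0.00048144,  0.00046427,
       -0.00051221,  0.00203304]), 'joint_efforts': array([ 5.11033995e-04, -6.23259044e+01,  2.50446709e-02, -3.89908326e+01,
       -6.13119593e-02,  3.98093252e-02,  1.73330241e-04]), 'tool_pos': array([ 239.67287076, -576.79525227,  221.77296946]), 'orientation': array([-3.14020521e+00,  4.79877059e-05,  3.93822993e-01]), 'contact_force': array([ 0.43168607, -0.36697958,  0.55146257]), 'moment': array([ 0.01896655, -0.02320941,  0.03150213]), 'grasp_force': 0.0, 'grip_width': 86.71003184423988}
top [ 317.40026574  -21.46399121 1236.77220789] [[0.015, 0.979, -0.205], [-1.0, 0.016, 0.001], [0.004, 0.205, 0.979]] [[380.88441611395257, 0.0, 276.43507599675945], [0.0, 380.88441611395257, 211.4635586305768], [0.0, 0.0, 1.0]] dict_keys(['frame', 'intrinsics', 'position', 'attitude', 'P', 'A', 'K'])
side [  11.62669877  663.05557581 1008.74487592] [[-0.776, 0.46, -0.432], [-0.631, -0.567, 0.53], [-0.001, 0.683, 0.73]] [[414.4987895689317, 0.0, 283.0571860787152], [0.0, 414.4987895689317, 207.06622473934465], [0.0, 0.0, 1.0]] dict_keys(['frame', 'intrinsics', 'position', 'attitude', 'P', 'A', 'K'])
wrist [ 317.5682803  -543.69297967  384.96671232] [[0.384, 0.879, 0.285], [-0.924, 0.365, 0.118], [-0.0, -0.308, 0.951]] [[329.081323528711, 0.0, 278.08452346643537], [0.0, 329.081323528711, 210.94772062890507], [0.0, 0.0, 1.0]] dict_keys(['frame', 'intrinsics', 'mount', 'P', 'A', 'K'])
```

View pics/top0.png

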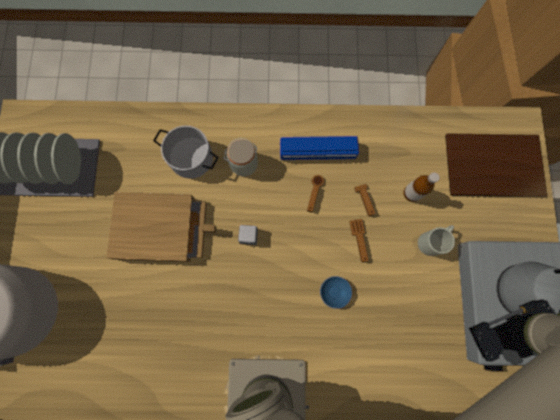

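View pics/side0.png

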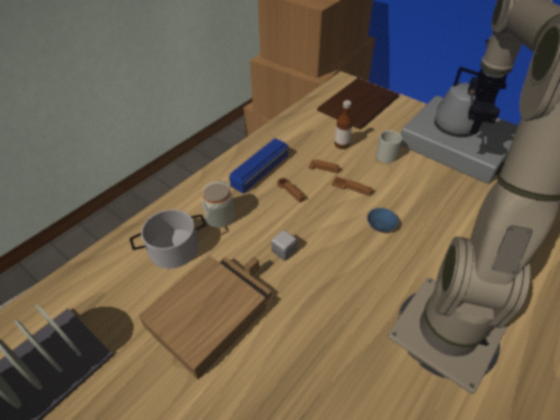

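The top view shows the housing with its mouth at about (191,229), the fin at (208,229) and the tin at (248,235). It also shows the spoon at (315,193), the scraper at (366,200) and the turner at (360,240), and no blade. The side view agrees.

Run:
```python
from h import *
c=cam('top');s=cam('side')
def show(n,px,z):print(n,plane(c,px,z).round(0).tolist())
show('housing roof corners',[(115,195),(191,195),(191,262),(108,260)],64)
show('fin',[(208,229)],62);show('tin',[(248,235)],60)
show('tools',[(315,193),(366,200),(360,240)],28)
show('jar pot wr dish',[(242,155),(187,150),(320,148),(337,293)],60)
show('mug',[(436,242)],90)
print(tri([c,s],[(248,228),(283,238)]))
# masks
for n,k in(('top',c),('side',s)):
    hsv=cv2.cvtColor(k['frame'],cv2.COLOR_RGB2HSV)
    for q in ([(315,200),(366,200),(360,240),(208,229),(150,230),(260,300),(248,233)] if n=='top' else [(290,188),(325,165),(350,186),(255,268),(200,310),(283,240)]):
        print(n,q,hsv[q[1],q[0]])
big=cv2.resize(c['frame'][140:300,180:450],None,fx=2.9,fy=2.9,interpolation=cv2.INTER_CUBIC);cv2.imwrite('pics/topcrop.png',big[:,:,::-1]);print(big.shape)
```

```text
housing roof corners [[608.0, 490.0, 64.0], [612.0, 249.0, 64.0], [401.0, 236.0, 64.0], [403.0, 490.0, 64.0]]
fin [[504.0, 190.0, 62.0]]
tin [[487.0, 65.0, 60.0]]
tools [[634.0, -148.0, 28.0], [613.0, -315.0, 28.0], [481.0, -291.0, 28.0]]
jar pot wr dish [[749.0, 92.0, 60.0], [764.0, 272.0, 60.0], [778.0, -162.0, 60.0], [315.0, -209.0, 60.0]]
mug [[470.0, -507.0, 90.0]]
[506.76795574  64.22359006  45.8019894 ]
top (315, 200) [ 16 165  93]
top (366, 200) [ 14 169 122]
top (360, 240) [ 14 171 128]
top (208, 229) [ 16 131 127]
top (150, 230) [ 17 131 136]
top (260, 300) [ 20 121 150]
top (248, 233) [ 12   8 157]
side (290, 188) [ 13 158 118]
side (325, 165) [ 13 155 115]
side (350, 186) [ 13 151 103]
side (255, 268) [ 15 114  58]
side (200, 310) [ 16 121 126]
side (283, 240) [ 11  19 151]
(464, 783, 3)
```

View pics/topcrop.png

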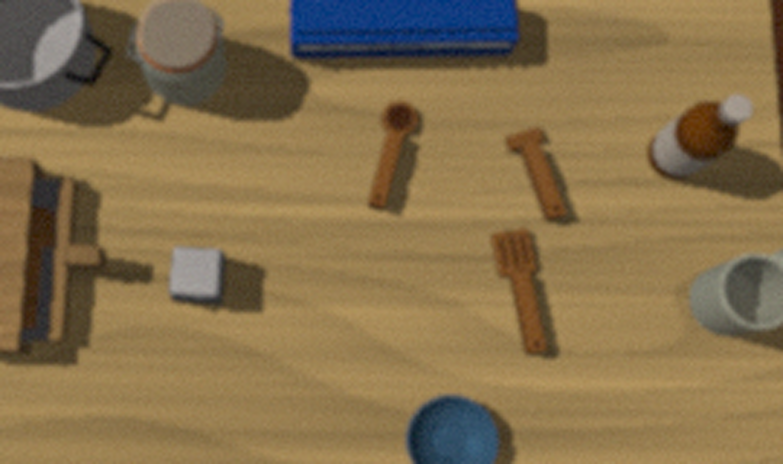

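The crop shows three tools and a tray that is already slightly out. The tin's sides lie nearly along the world axes. Next I'll move the wrist camera over the tin, pull and tools.

```bash
python3 nudge.py '40 -41 -6 0
40 -41 -6 0
40 -41 -6 0
40 -41 -6 0
40 -41 -6 0
40 -41 -6 0
40 -41 -6 0
40 -41 -6 0
0 0 0 0.18
0 0 0 0.18
0 0 0 0.04
0 0 0 0' 87 20
python3 - <<'E'
from h import *
c=cam('wrist');save(c,'w1');print(bot.state()['tool_pos'],bot.state()['orientation'])
np.savez('pics/w1.npz',**{k:c[k] for k in('frame','P','A','K')})
E
```

```text
time: 1.75
tool_pos: [409.4, -151.5, 270.5]
orientation: [3.141, -0.0, -0.006]
contact_force: [-1.1, -0.1, 0.7]
grip_width: 86.9
grasp_force: 0.0
[ 409.40592179 -151.48127849  270.53083931] [ 3.14147162e+00  2.80664669e-05 -5.11156212e-03]
```
View pics/w1.png

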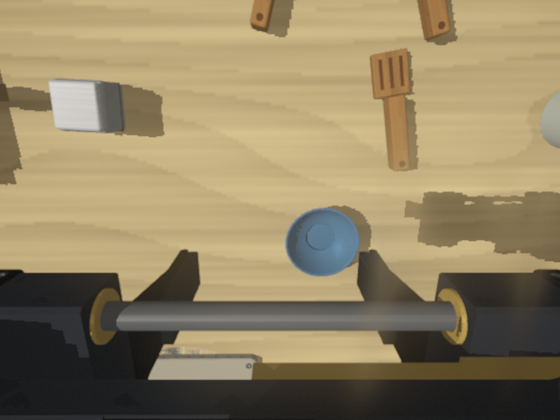

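The wrist view shows the tin at (87,105), the turner at (395,110) with slits in its head, and the dish at (322,240). I'll move towards +y to see the tin and the fin.

```bash
python3 nudge.py '0 -50 0 0
0 -50 0 0
0 -50 0 0
0 -50 0 0
0 0 0 0
0 0 0 0'
```

Run:
```python
from h import *
c=cam('wrist');save(c,'w2')
np.savez('pics/w2.npz',**{k:c[k] for k in('frame','P','A','K')})
```

```text
time: 2.55
tool_pos: [410.7, 47.8, 270.5]
orientation: [3.141, 0.0, -0.006]
contact_force: [-0.5, -1.3, -0.2]
grip_width: 86.9
grasp_force: 0.0
```

View pics/w2.png

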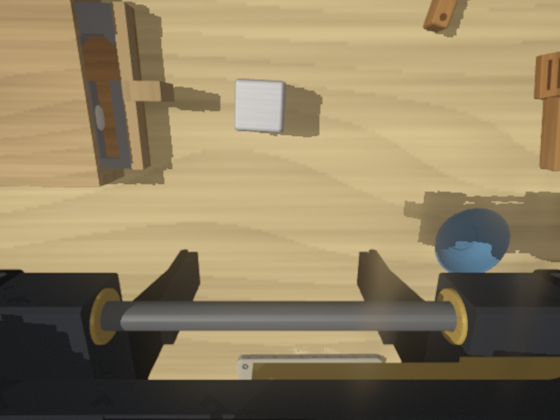

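Tin lid at (260,105), the fin's outer end at (172,91), and the tray's front with the brown spoon cutout at (103,100).

Run:
```python
from h import *
C=[dict(np.load(f'pics/w{i}.npz')) for i in(1,2)]
cs=[]
for c,roi in zip(C,[(45,70,130,140),(230,70,290,140)]):
    x0,y0,x1,y1=roi
    hsv=cv2.cvtColor(c['frame'],cv2.COLOR_RGB2HSV)
    m=np.zeros(hsv.shape[:2],np.uint8);m[y0:y1,x0:x1]=((hsv[y0:y1,x0:x1,1]<45)&(hsv[y0:y1,x0:x1,2]>140))*255
    k,_=cv2.findContours(m,0,2);k=max(k,key=cv2.contourArea);r=cv2.minAreaRect(k);cs.append(r[0]);
    print(r); b=cv2.boxPoints(r);p=plane(c,b,60);print(p.round(1).tolist(),p.mean(0),np.linalg.norm(np.diff(p,axis=0),axis=1))
print('tri',tri(C,cs))
big=cv2.resize(C[1]['frame'][0:200,60:190],None,fx=3,fy=3,interpolation=cv2.INTER_CUBIC);a=big
b=cv2.resize(C[1]['frame'][70:140,225:295],None,fx=5,fy=5,interpolation=cv2.INTER_CUBIC)
out=np.zeros((600,750,3),np.uint8);out[:,:390]=a;out[:350,395:745]=b
cv2.imwrite('pics/crop2.png',out[:,:,::-1])
```

```text
((74.1830825805664, 105.23698425292969), (57.254146575927734, 45.82918167114258), 82.56858825683594)
[[520.0, 91.1, 60.0], [525.5, 42.2, 60.0], [467.4, 44.4, 60.0], [461.4, 95.9, 60.0]] [493.59647762  68.40143487  60.        ] [49.27886501 58.13738336 51.884682  ]
((258.5, 105.0), (52.0, 47.0), 90.0)
[[520.9, 92.7, 60.0], [520.6, 43.1, 60.0], [467.1, 43.2, 60.0], [467.4, 95.2, 60.0]] [494.0184102   68.52941998  60.        ] [49.62958279 53.51988811 51.98049522]
tri [494.48940873  68.54186436  59.57708905]
```

View pics/crop2.png

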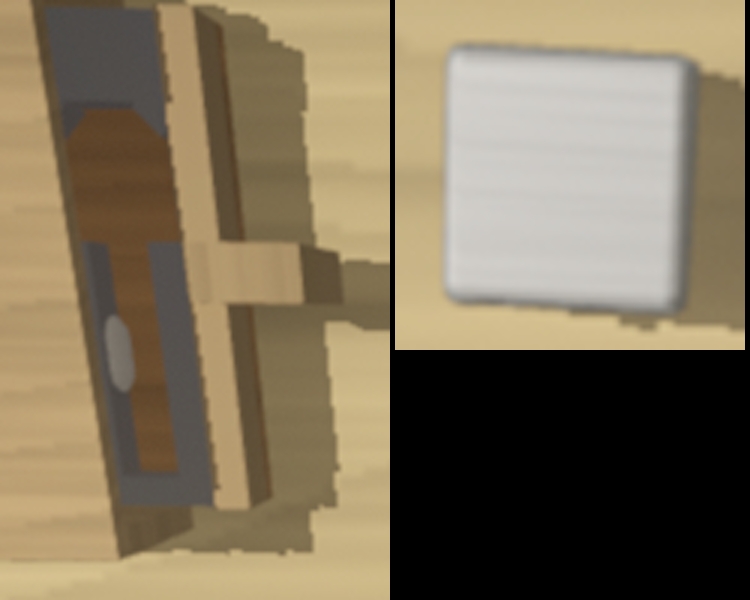

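Run:
```python
from h import *
c=dict(np.load('pics/w2.npz'))
def P(pts,z):
    p=plane(c,[(60+x/3,y/3) for x,y in pts],z);print(p.round(1).tolist());return p
def yaw(a,b): d=a-b;return np.arctan2(d[1],d[0])
p=P([(38,5),(118,555)],64);print('mouth',yaw(p[0],p[1]))
p=P([(190,5),(248,508)],32);print('rim outer',yaw(p[0],p[1]))
p=P([(158,5),(215,508)],32);print('rim inner',yaw(p[0],p[1]))
p=P([(299,243),(302,304)],62);print('fin end',yaw(p[0],p[1]),np.linalg.norm(p[0]-p[1]))
p=P([(215,243),(215,304)],62)
P([(141,473),(178,471),(100,107),(148,107)],12) # floor slot tail corners, head top
```

```text
[[591.9, 247.7, 64.0], [408.2, 253.4, 64.0]]
mouth -0.03124552220820861
[[600.0, 211.1, 32.0], [420.1, 214.5, 32.0]]
rim outer -0.01847482066971358
[[600.1, 222.5, 32.0], [420.2, 228.0, 32.0]]
rim inner -0.030712756748298372
[[519.3, 171.7, 62.0], [499.0, 173.0, 62.0]]
fin end -0.06391351787936497 20.32180851347118
[[519.5, 201.2, 62.0], [499.2, 204.1, 62.0]]
[[431.7, 266.3, 12.0], [432.4, 250.4, 12.0], [571.5, 258.8, 12.0], [571.3, 240.4, 12.0]]
```

```bash
python3 nudge.py '42 -10 40 0
41 -11 40 0
0 0 0 0.03
0 0 50 0
0 0 50 0
0 0 35 0
0 0 25 0
0 0 15 0
0 0 0 0
0 0 0 0' 87 20; python3 -c "
from h import *
print(totool([494,68.5,16]))"
```

```text
time: 3.85
tool_pos: [494.7, 68.8, 16.8]
orientation: [3.141, -0.002, -0.037]
contact_force: [0.1, 0.2, 0.9]
grip_width: 87.1
grasp_force: 0.0
[-0.72058968  0.29313593  0.80149854]
```

```bash
python3 nudge.py '0 0 0 0
0 0 0 0
0 0 0 0
0 0 0 0
0 0 0 0
0 0 0 0' 0 30;  python3 nudge.py '0 0 -15 0
0 0 -25 0
0 0 -40 0
0 0 -40 0
0 0 0 0'
```

```text
time: 4.6
tool_pos: [493.9, 68.9, 15.6]
orientation: [3.141, -0.0, -0.036]
contact_force: [-0.6, 0.5, 2.1]
grip_width: 55.8
grasp_force: 29.9
time: 5.22
tool_pos: [495.6, 69.6, 139.0]
orientation: [3.142, -0.006, -0.036]
contact_force: [0.4, -0.3, -2.2]
grip_width: 56.1
grasp_force: 29.9
```

```bash
python3 nudge.py '1 -30 0 0
1 -50 0 0
1 -50 0 0
1 -50 0 0
1 -50 0 0
0 -40 0 0
0 -11 0 0
0 0 0 0
0 0 15 0
0 0 15 0
0 0 10 0
0 0 0 0'
```

```text
time: 6.72
tool_pos: [508.6, 348.9, 94.4]
orientation: [3.14, 0.001, -0.037]
contact_force: [-0.1, 0.2, -1.3]
grip_width: 55.7
grasp_force: 29.9
```

```bash
python3 nudge.py '0 0 6 0
0 0 5 0
0 0 2 0
0 0 2 0
0 0 0 0
0 0 0 0'
```

```text
time: 7.48
tool_pos: [509.1, 349.6, 80.6]
orientation: [-3.142, -0.0, -0.036]
contact_force: [-0.2, -0.8, -2.0]
grip_width: 55.8
grasp_force: 29.9
```

```bash
python3 nudge.py '0 0 1 0
0 0 1 0
0 0 0 0'; python3 nudge.py '0 0 0 0
0 0 0 0
0 0 0 0
0 0 0 0
0 0 -10 0
0 0 -50 0
0 0 -50 0
0 0 -30 0
0 40 0 0
0 50 0 0
0 50 0 0
0 0 0 0' 87
python3 - <<'E'
from h import *
c=cam('side');cv2.imwrite('pics/s1.png',cv2.resize(c['frame'][170:380,100:400],None,fx=2,fy=2)[:,:,::-1])
E
```

```text
time: 7.85
tool_pos: [509.2, 349.7, 79.7]
orientation: [3.141, -0.001, -0.036]
contact_force: [-3.1, -3.4, 9.4]
grip_width: 56.0
grasp_force: 29.9
time: 9.35
tool_pos: [505.0, 205.2, 219.2]
orientation: [3.139, -0.001, -0.043]
contact_force: [0.2, 0.6, -0.9]
grip_width: 87.2
grasp_force: 0.0
```

View pics/s1.png

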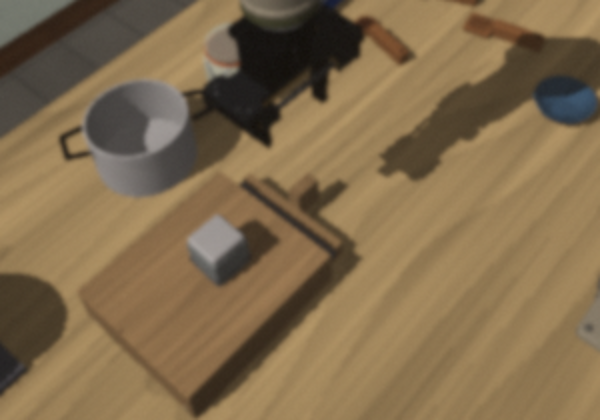

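The tin stands upright on the roof. Next I'll turn the gripper to pinch the fin.

```bash
python3 -c "
from h import *
print(bot.state()['q'].round(2))"; python3 nudge.py '0 0 0 0.175
0 0 0 0.175
0 0 0 0.175
0 0 0 0.175
0 0 0 0.175
0 0 0 0.175
0 0 0 0.175
0 0 0 0.175
0 0 0 0.16
0 0 0 0' 60
python3 - <<'E'
from h import *
c=cam('wrist');save(c,'w3');np.savez('pics/w3.npz',**{k:c[k] for k in('frame','P','A','K')})
print(bot.state()['q'].round(2),totool([509.5,192,32]))
E
```

```text
[ 0.24  0.25 -0.83  1.64  0.19  1.33 -2.23]
time: 10.65
tool_pos: [494.6, 200.0, 164.4]
orientation: [3.025, 0.038, -0.765]
contact_force: [-0.3, 0.6, 0.2]
grip_width: 59.9
grasp_force: 0.0
[-1.15  0.34  0.83  1.71 -0.24  1.33 -2.59] [ 21.56015917 -19.79208124 130.03441252]
```

View pics/w3.png

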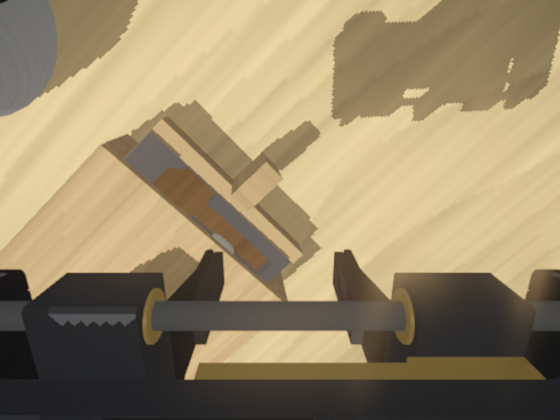

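The turn ran into joint 7's limit. I'll raise the tool and turn the other way.

```bash
python3 nudge.py '0 0 -50 -0.17
0 0 0 -0.17
0 0 0 -0.17
0 0 0 -0.17
0 0 0 0'; python3 -c "
from h import *
print(bot.state()['q'].round(2))"
```

```text
time: 11.32
tool_pos: [500.6, 200.8, 214.3]
orientation: [3.078, 0.104, -0.09]
contact_force: [1.1, 0.2, -0.4]
grip_width: 59.6
grasp_force: 0.0
[-1.06  0.28  0.72  1.63 -0.17  1.42 -1.97]
```

```bash
python3 nudge.py '0 0 0 -0.15
0 0 0 0
0 0 0 0
0 0 0 0'; python3 -c "
from h import *
s=bot.state();print(s['q'].round(3), rot(s['orientation'])[:,2])"
```

```text
time: 11.82
tool_pos: [500.6, 200.5, 214.0]
orientation: [3.093, 0.112, 0.057]
contact_force: [0.3, 0.5, -0.1]
grip_width: 60.0
grasp_force: 0.0
[-1.046  0.281  0.703  1.628 -0.168  1.423 -1.827] [-0.10899506 -0.05496776 -0.99252135]
```
Tilt persists: z axis = (-.109,-.055,-.993). Tilt 7°. Need to undo. How? Same mechanism: command an unreachable pose (joint limit) such that the approach tilts the other way. E.g. with tool turned half turn, if hitting the q7 limit yields tilt in the opposite direction. When q7 was limited at turning with +z, the solver (damped least squares, with q7 clamped) traded off orientation error. The residual was yaw (-1.6 vs -.765... though rows not made up), tilt .12. With q7 upper limit (+2.6) turning the other way the tilt could be different direction. Hmm; rotation about z with q7 saturated, moved other joints with large null motion.

```bash
python3 -c "
from h import *
s=bot.state();print(rot(s['orientation']).T@np.array([44.6,22.5,3]), s['tool_pos'])"
```

```text
[ 45.18873651 -19.49418005  -9.07551853] [500.58917465 200.47823942 214.00277675]
```

```bash
python3 nudge.py '45 -19 -9 0
45 -19 -9 0
45 -19 -9 0
45 -19 -9 0
45 -19 -9 0
0 0 0 0' ; python3 -c "
from h import *
s=bot.state();print(s['q'].round(3), rot(s['orientation'])[:,2])"
```

```text
time: 12.58
tool_pos: [721.6, 310.8, 224.3]
orientation: [3.09, 0.115, 0.059]
contact_force: [-0.0, -0.2, -0.3]
grip_width: 59.9
grasp_force: 0.0
[-0.689  0.911  0.633  0.699 -0.463  1.754 -1.803] [-0.1109703  -0.05840039 -0.99210634]
```

```bash
python3 nudge.py '45 -19 -9 0
45 -19 -9 0
0 0 0 0' ; python3 -c "
from h import *
s=bot.state();print(s['q'].round(3), rot(s['orientation'])[:,2])"
```

```text
time: 12.95
tool_pos: [774.9, 333.6, 230.4]
orientation: [3.098, 0.09, 0.045]
contact_force: [0.2, -1.0, -1.0]
grip_width: 60.0
grasp_force: 0.0
[-0.541  1.157  0.813  0.216 -0.747  1.931 -1.899] [-0.08767668 -0.04733357 -0.99502378]
```

```bash
python3 nudge.py '20 -8 -4 0
0 0 0 0
0 0 0 0' ; python3 -c "
from h import *
s=bot.state();print(s['q'].round(3), rot(s['orientation'])[:,2])"
```

```text
time: 13.32
tool_pos: [781.0, 336.9, 232.4]
orientation: [3.108, 0.076, 0.045]
contact_force: [0.9, 0.3, -0.5]
grip_width: 60.1
grasp_force: 0.0
[-0.525  1.183  0.934  0.166 -0.881  1.939 -1.908] [-0.07406066 -0.03731497 -0.99655537]
```

```bash
python3 nudge.py '20 -8 -4 0
20 -8 -4 0
20 -8 -4 0
0 0 0 0' ; python3 -c "
from h import *
s=bot.state();print(s['q'].round(3), rot(s['orientation'])[:,2])"
```

```text
time: 13.82
tool_pos: [797.5, 345.8, 222.1]
orientation: [3.123, 0.036, 0.047]
contact_force: [-0.3, -0.4, 0.7]
grip_width: 60.0
grasp_force: 0.0
[-0.53   1.215  1.173  0.164 -1.116  1.898 -1.894] [-0.03477759 -0.02032049 -0.99918847]
```

```bash
python3 nudge.py '20 -8 -4 0
20 -8 -4 0
12 -5 -4 0
0 0 0 0' ; python3 -c "
from h import *
s=bot.state();print(s['q'].round(3), rot(s['orientation'])[:,2])"
```

```text
time: 14.32
tool_pos: [810.9, 353.1, 216.5]
orientation: [3.136, 0.0, 0.048]
contact_force: [-0.3, 0.4, 0.1]
grip_width: 60.5
grasp_force: 0.0
[-0.531  1.228  1.239  0.162 -1.185  1.859 -1.893] [-7.69985876e-05 -5.53347048e-03 -9.99984687e-01]
```

Tilt removed. Back to the fin, turning towards +90°.

```bash
python3 nudge.py '-44 21 0 0
-44 21 0 0
-44 21 0 0
-44 21 0 0
-44 21 0 0
-44 21 0 0
-44 20 0 0
0 0 0 -0.17
0 0 0 -0.17
0 0 0 -0.17
0 0 0 -0.17
0 0 0 0' 60; python3 -c "
from h import *
s=bot.state();print(s['q'].round(3), rot(s['orientation'])[:,2])"; python3 nudge.py '0 0 0 -0.17
0 0 0 -0.17
0 0 0 -0.17
0 0 0 -0.17
0 0 0 -0.14
0 0 0 0'; python3 -c "
from h import *
s=bot.state();print(s['q'].round(3), rot(s['orientation'])[:,2],totool([509.5,192,32]))"
```

```text
time: 15.82
tool_pos: [563.0, 222.0, 221.1]
orientation: [3.131, -0.005, 0.724]
contact_force: [-1.0, 0.3, 0.1]
grip_width: 59.8
grasp_force: 0.0
[-1.309  0.492  1.171  1.572 -0.454  1.374 -0.943] [ 0.01062946 -0.00421808 -0.99993461]
time: 16.58
tool_pos: [563.1, 221.8, 220.9]
orientation: [3.131, 0.005, 1.54]
contact_force: [-0.4, 1.4, 0.4]
grip_width: 59.7
grasp_force: 0.0
[-1.208  0.406  0.987  1.568 -0.337  1.344 -0.217] [ 0.01059186 -0.00508841 -0.99993096] [-30.54387954 -54.68638101 188.44180016]
```

```bash
python3 - <<'E'
from h import *
C=[dict(np.load(f'pics/w{i}.npz')) for i in(2,3)]
print(tri(C,[(159.7,81),(257,154)]),tri(C,[(160.7,101.3),(282,178)]),tri(C,[(159.7,81),(282,178)]))
E
python3 nudge.py '-15 -27 0 0
-15 -27 0 0
0 0 45 0
0 0 45 0
0 0 30 0
0 0 0 0'; python3 -c "
from h import *
print(totool([509.5,192,32]))"
```

```text
[522.82223841 177.41136332  38.59129076] [499.3869992  173.41322219  59.58668622] [513.73134282 165.27208674  96.58919215]
time: 17.32
tool_pos: [508.5, 191.8, 98.9]
orientation: [3.133, 0.008, 1.539]
contact_force: [-0.6, -0.4, 0.8]
grip_width: 59.9
grasp_force: 0.0
[ 0.71499164  0.39340048 66.9338482 ]
```

```bash
python3 nudge.py '0 0 30 0
0 0 20 0
0 0 15 0
0 0 0 0
0 0 0 0'; python3 nudge.py '0 0 0 0
0 0 0 0
0 0 0 0
0 0 0 0
0 0 0 0' 0 40
```

```text
time: 17.95
tool_pos: [511.0, 192.4, 36.3]
orientation: [3.13, 0.005, 1.544]
contact_force: [1.0, 0.5, 0.9]
grip_width: 59.7
grasp_force: 0.0
time: 18.58
tool_pos: [511.3, 192.4, 35.6]
orientation: [3.129, 0.005, 1.544]
contact_force: [-0.8, 0.2, -0.6]
grip_width: 19.7
grasp_force: 40.1
```

```bash
python3 nudge.py '-8 0 0 0
-15 0 0 0
-20 0 0 0
-20 0 0 0
-20 0 0 0
-20 0 0 0
-20 0 0 0
-20 0 0 0
-15 0 0 0
-10 0 0 0
0 0 0 0
0 0 0 0'; python3 nudge.py '-7 0 0 0
-6 0 0 0
-4 0 0 0
-4 0 0 0
0 0 0 0
0 0 0 0'
```

```text
time: 20.08
tool_pos: [508.2, 23.7, 35.7]
orientation: [3.125, 0.007, 1.544]
contact_force: [22.1, -2.7, -33.1]
grip_width: 20.3
grasp_force: 40.3
time: 20.82
tool_pos: [507.8, 3.7, 35.7]
orientation: [3.125, 0.007, 1.545]
contact_force: [24.5, -1.3, -36.1]
grip_width: 19.5
grasp_force: 40.3
```

```bash
python3 nudge.py '-4 1 1 0
-4 0 0 0
-3 0 0 0
0 0 0 0
0 0 0 0'
```

```text
time: 21.45
tool_pos: [507.8, 2.6, 35.6]
orientation: [3.129, -0.006, 1.553]
contact_force: [8.0, 35.2, -7.2]
grip_width: 19.9
grasp_force: 40.0
```

```bash
python3 nudge.py '0 0 0 0
0 0 0 0
0 0 0 0' 60; python3 nudge.py '0 0 -30 0
0 0 -50 0
0 0 -50 0
0 0 -60 0
0 0 -50 0
0 0 0 0.18
0 0 0 0.18
0 0 0 0.18
0 0 0 0.18
0 0 0 0.18
0 0 0 0.18
0 0 0 0.18'; python3 nudge.py '-45 -20 0 0.18
-45 -20 0 0.13
-40 -20 0 0
0 0 0 0
0 0 0 0'
python3 - <<'E'
from h import *
c=cam('wrist');save(c,'w4');np.savez('pics/w4.npz',**{k:c[k] for k in('frame','P','A','K')})
s=bot.state();print(s['q'].round(3), rot(s['orientation'])[:,2])
E
```

```text
time: 21.82
tool_pos: [506.0, -8.4, 35.5]
orientation: [3.131, 0.005, 1.543]
contact_force: [-0.1, -0.4, -0.7]
grip_width: 42.0
grasp_force: 0.0
time: 23.32
tool_pos: [503.4, -7.1, 275.3]
orientation: [3.133, -0.009, 0.277]
contact_force: [0.9, 0.6, -0.1]
grip_width: 59.7
grasp_force: 0.0
time: 23.95
tool_pos: [381.7, 29.3, 274.3]
orientation: [3.14, -0.002, 0.035]
contact_force: [-0.1, 0.3, 0.3]
grip_width: 60.1
grasp_force: 0.0
[-1.137 -0.437  0.71   1.979  0.283  1.504 -2.03 ] [ 0.00210863 -0.00224318 -0.99999526]
```

View pics/w4.png

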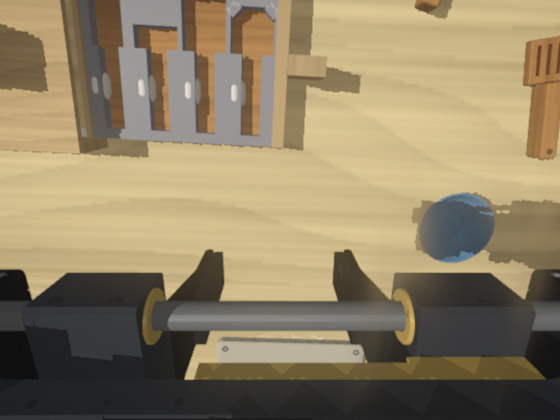

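The tray is fully out, with four cutouts and clips at (96,85), (142,88), (189,90) and (236,92). I'll move ahead to get the whole tray in view.

```bash
python3 nudge.py '45 -30 -10 0.03
45 -30 -10 0.03
35 0 -10 0
0 0 0 0
0 0 0 0'
python3 - <<'E'
from h import *
c=cam('wrist');save(c,'w5');np.savez('pics/w5.npz',**{k:c[k] for k in('frame','P','A','K')})
s=bot.state();print(s['q'].round(3), rot(s['orientation'])[:,2],c['P'])
for z in (27,): print(proj(c,[[408,200,z],[408,20,z],[600,110,z]]))
cr=c['frame'][0:280,100:460];cv2.imwrite('pics/crop5.png',cv2.resize(cr,None,fx=2.1,fy=2.1,interpolation=cv2.INTER_CUBIC)[:,:,::-1])
E
```

```text
time: 24.62
tool_pos: [504.8, 90.3, 304.1]
orientation: [3.137, -0.002, -0.025]
contact_force: [-0.7, 0.1, 0.2]
grip_width: 60.0
grasp_force: 0.0
[-1.243  0.023  1.01   1.663 -0.017  1.465 -1.827] [ 0.00175574 -0.00255151 -0.9999952 ] [588.82157375  89.57152057 467.38314192]
[[202.94856538 238.87654546]
 [327.69789651 235.63723559]
 [259.61604092  96.38546179]]
```

View pics/crop5.png

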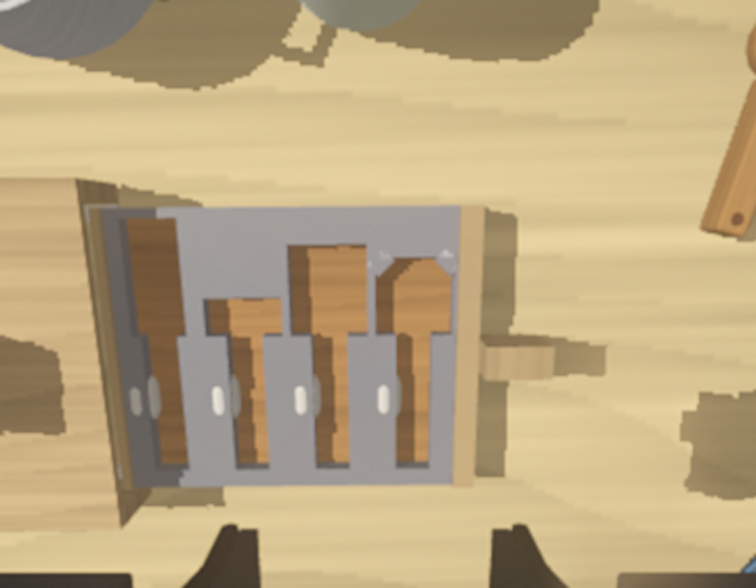

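The whole tray is in view. From the right: the spoon (tail at (413,463) in the crop), turner, scraper and blade cutouts. Now I'll measure their edges.

Run:
```python
from h import *
c=dict(np.load('pics/w5.npz'))
hsv=cv2.cvtColor(c['frame'],cv2.COLOR_RGB2HSV); S=hsv[:,:,1].astype(int)
xs=lambda u:100+u/2.1
res=[]
for name,u in(('spoon',412),('turner',332),('scraper',252),('blade',171)):
    L=[];Rr=[]
    for v in list(range(163,176))+list(range(203,218)):
        row=S[v]; x0=int(round(xs(u)))
        th=75
        l=x0
        while row[l]>th: l-=1
        r=x0
        while row[r]>th: r+=1
        lf=l+(th-row[l])/(row[l+1]-row[l]); rf=r-1+(row[r-1]-th)/(row[r-1]-row[r])
        L.append((lf,v));Rr.append((rf,v))
    cam_y=c['P'][1]
    pl=plane(c,L,27);pr=plane(c,Rr,12);pl2=plane(c,L,12);pr2=plane(c,Rr,27)
    def fit(p): a,b=np.polyfit(p[:,0]-480,p[:,1],1);return a,b
    col=S[:, int(round(xs(u)))]
    v=210
    while col[v]>75: v+=1
    vf=v-1+(col[v-1]-75)/(col[v-1]-col[v])
    t=plane(c,[(xs(u),vf)],12)[0]
    print(name,'L27',np.round(fit(pl),3),'L12',np.round(fit(pl2),3),'R12',np.round(fit(pr),3),'R27',np.round(fit(pr2),3),'tail x',t.round(1))
```

```text
spoon L27 [-2.1000e-02  7.5441e+01] L12 [-2.1000e-02  7.4884e+01] R12 [-2.0000e-02  5.2914e+01] R27 [-2.0000e-02  5.4192e+01] tail x [429.   64.4  12. ]
turner L27 [-1.70000e-02  1.28833e+02] L12 [-1.70000e-02  1.30107e+02] R12 [-1.80000e-02  1.07821e+02] R27 [-1.80000e-02  1.07286e+02] tail x [430.1 120.2  12. ]
scraper L27 [-2.10000e-02  1.81432e+02] L12 [-2.10000e-02  1.84483e+02] R12 [-1.80000e-02  1.63782e+02] R27 [-1.80000e-02  1.61401e+02] tail x [431.3 176.   12. ]
blade L27 [-1.90000e-02  2.33855e+02] L12 [-1.90000e-02  2.38699e+02] R12 [-1.80000e-02  2.20338e+02] R27 [-1.80000e-02  2.16096e+02] tail x [431.9 232.4  12. ]
```

Run:
```python
from h import *
c=dict(np.load('pics/w5.npz'))
for n,u,v,L in(('spoon',415,258,132),('turner',325,245,140),('scraper',245,299,108),('blade',152,219,156)):
    p=plane(c,[(100+u/2.1,v/2.1)],27)[0];p2=plane(c,[(100+u/2.1,v/2.1)],12)[0]
    print(n,p.round(1),p2.round(1),L)
for n,u,v in(('pull outer',553,345),('',553,379)):print(plane(c,[(100+u/2.1,v/2.1)],62))
C=[dict(np.load('pics/w4.npz')),c]
# clip of spoon tri : w4 (236,92), w5
print(tri(C,[(236,92),(100+384/2.1,400/2.1)]),tri(C,[(189.5,90),(100+301/2.1,400/2.1)]),tri(C,[(142,88),(100+218/2.1,400/2.1)]))
```

```text
spoon [566.4  62.2  27. ] [565.6  61.3  12. ] 132
turner [575.5 117.3  27. ] [575.1 118.2  12. ] 140
scraper [544.3 168.9  27. ] [542.8 171.6  12. ] 108
blade [593.3 221.2  27. ] [593.5 225.7  12. ] 156
[[516.40791639 -16.70301046  62.        ]]
[[495.90270038 -17.80432554  62.        ]]
[478.23607832  82.30282758  30.86080232] [478.7347241  136.85623598  27.32104555] [479.3573713  192.26364629  25.2838298 ]
```

Slot origins at 54 mm spacing and yaw about -0.019, with cutout lengths each about 5 mm over the tool, so the numbers agree. Next, look at the tools.

```bash
python3 nudge.py '-3 48 0 0
-3 48 0 0
-3 48 0 0
-3 48 0 0
-3 48 0 0
-3 48 0 0
0 0 0 0
0 0 0 0' 60
python3 - <<'E'
from h import *
c=cam('wrist');save(c,'w6');np.savez('pics/w6.npz',**{k:c[k] for k in('frame','P','A','K')})
s=bot.state();print(s['q'].round(3), rot(s['orientation'])[:,2],c['P'])
E
python3 nudge.py '0 30 10 0
0 30 20 0
0 0 20 0
0 0 0 0
0 0 0 0'
cat > tools.py <<'E'
from h import *
import sys
def objs(c):
    hsv=cv2.cvtColor(c['frame'],cv2.COLOR_RGB2HSV).astype(int)
    m=((hsv[:,:,0]<=16)&(hsv[:,:,1]>128)&(hsv[:,:,2]>100)).astype(np.uint8)*255; m[245:]=0
    m=cv2.morphologyEx(m,cv2.MORPH_CLOSE,np.ones((3,3)));
    ks,_=cv2.findContours(m,0,1);return [k for k in ks if cv2.contourArea(k)>300],m
if __name__=='__main__':
  c=cam('wrist');n=sys.argv[1];save(c,n);np.savez(f'pics/{n}.npz',**{k:c[k] for k in('frame','P','A','K')})
  for f in sys.argv[2:]+[n]:
    c=dict(np.load(f'pics/{f}.npz'));print(f)
    for k in objs(c)[0]:
        r=cv2.minAreaRect(k);p=plane(c,cv2.boxPoints(r),28);print(np.round(r[0]),cv2.contourArea(k),plane(c,[r[0]],20).round(0)[0],np.round(r[1]))
E
python3 tools.py w7 w6
```

```text
time: 25.68
tool_pos: [479.7, -196.1, 304.9]
orientation: [3.141, -0.002, -0.024]
contact_force: [0.9, 0.8, -0.2]
grip_width: 59.7
grasp_force: 0.0
[-0.925  0.078  1.314  1.654 -0.077  1.465 -1.197] [ 2.51641397e-03 -2.72328795e-04 -9.99996797e-01] [ 563.55528083 -197.29176177  468.16506459]
time: 26.35
tool_pos: [479.6, -255.2, 256.1]
orientation: [3.14, -0.004, -0.021]
contact_force: [0.3, 0.6, -0.1]
grip_width: 60.0
grasp_force: 0.0
w6
[348. 163.] 1945.5 [ 487. -292.   20.] [102.  31.]
[ 86. 158.] 1185.0 [502.  64.  20.] [98. 28.]
[ 43. 141.] 1061.5 [526. 118.  20.] [80. 26.]
[373.  56.] 1898.0 [ 620. -318.   20.] [89. 36.]
[540.  20.] 1305.0 [ 655. -517.   20.] [39. 38.]
[239.  48.] 1758.5 [ 633. -152.   20.] [33. 99.]
w7
[309. 171.] 2310.5 [ 487. -293.   20.] [113.  34.]
[  9. 132.] 671.0 [540.  61.  20.] [41. 23.]
[526.  17.] 1622.5 [ 648. -525.   20.] [34. 67.]
[329.  51.] 2243.5 [ 619. -315.   20.] [103.  39.]
[179.  47.] 1823.5 [ 627. -149.   20.] [32. 99.]
```

View pics/w6.png

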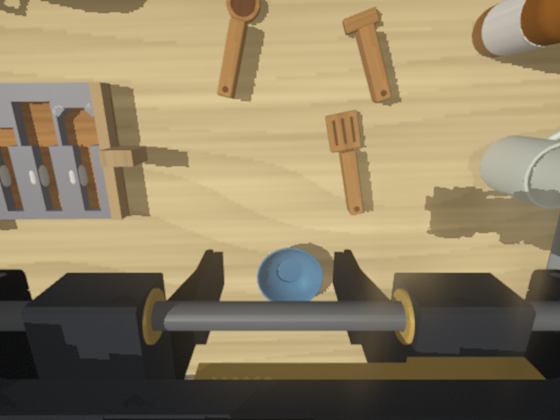

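The tools are clear: spoon tail (228,90), scraper tail (381,95), turner tail (355,207), with the holes marking the handle ends. I'll go over the turner.

```bash
python3 nudge.py '-25 21 25 0
-24 20 25 0
0 0 0 0
0 0 0 0' 60
cat > meas.py <<'E'
# python3 meas.py NAME x y [zt] : handle pose seen by wrist cam for the tool nearest (x,y); top plane z 28
from tools import *
n=sys.argv[1];g=np.array([float(v) for v in sys.argv[2:4]]);z0=float(sys.argv[4]) if len(sys.argv)>4 else 28
c=cam('wrist');save(c,n);np.savez(f'pics/{n}.npz',**{k:c[k] for k in('frame','P','A','K')})
ks,m=objs(c)
k=min(ks,key=lambda k:np.linalg.norm(plane(c,[cv2.minAreaRect(k)[0]],20)[0,:2]-g))
mm=np.zeros_like(m);cv2.drawContours(mm,[k],-1,255,-1)
v,u=np.nonzero(mm);P=plane(c,np.c_[u,v],z0)[:,:2]
mu=P.mean(0);d=np.linalg.svd(P-mu,full_matrices=False)[2][0];d=d*np.sign(d[0])
for it in range(3):
    t=(P-mu)@d;tail=np.percentile(t,.3)
    sel=(t>tail+6)&(t<tail+80);nrm=np.array([-d[1],d[0]]);w=(P-mu)@nrm
    B=[];W=[]
    for a in np.arange(tail+6,tail+78,4):
        q=w[(t>=a)&(t<a+4)];
        if len(q)<8: continue
        lo,hi=q.min(),q.max();B.append((a+2,(lo+hi)/2));W.append(hi-lo)
    a,b=np.polyfit(*np.array(B).T,1);d2=d+a*nrm;mu=mu+b*nrm;d=d2/np.linalg.norm(d2)
t=(P-mu)@d;nrm=np.array([-d[1],d[0]]);w=(P-mu)@nrm;tail=t[np.abs(w)<7].min();head=t.max()
o=mu+d*(tail+45);yaw=np.arctan2(d[1],d[0])
s=bot.state();yt=s['orientation'][2]
print('origin',o.round(1),'yaw',yaw.round(3),'width',np.median(W).round(1),'len',(head-tail).round(1),'cam',c['P'].round(0))
# headwidth
q=w[t>head-14];print('headw',(q.max()-q.min()).round(1),'turn',round(yt-yaw,3),'TCP',s['tool_pos'].round(1))
E
python3 meas.py w8 487 -292
python3 - <<'E'
from h import *
C=[dict(np.load(f'pics/w{i}.npz')) for i in(6,7,8)]
def hole(c,p,r=12):   # dark hole nearest the predicted pixel
    u,v=np.round(proj(c,p)[0]).astype(int);g=cv2.cvtColor(c['frame'],cv2.COLOR_RGB2GRAY)
    w=g[max(v-r,0):v+r,u-r:u+r]; return (u,v),w.shape
big=cv2.resize(C[2]['frame'][60:270,200:400],None,fx=2.8,fy=2.8);cv2.imwrite('pics/c8.png',big[:,:,::-1])
E
```

```text
time: 26.9
tool_pos: [430.3, -295.7, 206.2]
orientation: [3.14, -0.004, -0.022]
contact_force: [-0.4, -0.2, -0.1]
grip_width: 59.6
grasp_force: 0.0
origin [ 460.8 -297.7] yaw 0.175 width 17.6 len 135.6 cam [ 514. -296.  370.]
headw 38.7 turn -0.197 TCP [ 430.5 -295.7  206.2]
```

View pics/c8.png

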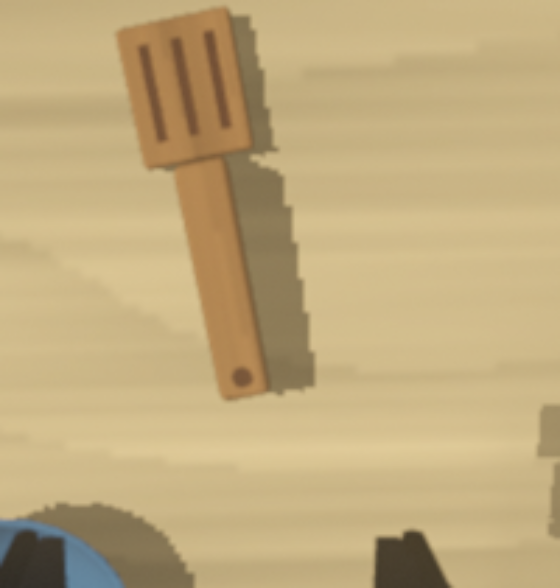

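The turner's handle hole sits at (242,377) in the crop and its head is at the top. Now I'll check the height by triangulating the hole, then work out the grasp.

Run:
```python
from h import *
C=[dict(np.load(f'pics/w{i}.npz')) for i in(6,8)]
print(tri(C,[(356,209.5),(286.4,194.6)]), plane(C[1],[(286.4,194.6)],28),plane(C[1],[(287.9,200.7)],28))
print(totool([460.3,-297.8,60]))
```

```text
[ 422.24350076 -304.50227293   27.19408802] [[ 423.15450265 -304.64697728   28.        ]] [[ 416.31602114 -306.16599145   28.        ]]
[ 29.2745562    1.13411657 146.32336937]
```

```bash
python3 nudge.py '29.5 1.3 0 0
0 0 40 -0.1
0 0 40 -0.097
0 0 40 0
0 0 30 0
0 0 20 0
0 0 10 0
0 0 5 0
0 0 0 0
0 0 0 0' 55; python3 -c "
from h import *
print(totool([460.6,-298,17]))"
```

```text
time: 28.2
tool_pos: [459.3, -299.1, 21.0]
orientation: [3.138, -0.003, 0.173]
contact_force: [-1.0, 0.2, -0.2]
grip_width: 55.0
grasp_force: 0.0
[ 1.41870814 -0.84401995  4.01751946]
```

```bash
python3 nudge.py '1.4 -0.8 4 0
0 0 0 0
0 0 0 0'; python3 nudge.py '0 0 0 0
0 0 0 0
0 0 0 0
0 0 0 0
0 0 0 0' 0 40;  python3 nudge.py '0 0 -10 0
0 0 -30 0
0 0 -40 0
0 0 0 0
0 0 0 0'; python3 -c "
from h import *
print(totool([477.9,118.7,97]),bot.state()['q'].round(2))"
```

```text
time: 28.58
tool_pos: [460.1, -297.8, 16.3]
orientation: [3.139, -0.002, 0.174]
contact_force: [0.0, -1.3, -0.4]
grip_width: 55.3
grasp_force: 0.0
time: 29.2
tool_pos: [460.1, -297.8, 16.3]
orientation: [3.139, -0.002, 0.173]
contact_force: [0.1, -0.2, -0.9]
grip_width: 19.3
grasp_force: 40.0
time: 29.82
tool_pos: [459.8, -297.2, 96.1]
orientation: [3.139, -0.002, 0.174]
contact_force: [-0.5, 0.9, -0.9]
grip_width: 19.6
grasp_force: 40.0
[  89.68960359 -406.52593895   -1.6311098 ] [-0.36  0.43  1.04  1.86 -0.42  1.09 -0.55]
```

```bash
python3 nudge.py '11 -40 0 0
11 -50 0 0
11 -55 0 0
11 -55 0 0
11 -55 0 0
11 -55 0 0
11 -50 0 0
12 -40 0 0
0 0 0 0.1
0 0 0 0.093
0 0 0 0
0 0 0 0';python3 - <<'E'
from h import *
print(totool([477.9,118.7,60]),bot.state()['q'].round(2))
c=cam('wrist');save(c,'w9');np.savez('pics/w9.npz',**{k:c[k] for k in('frame','P','A','K')})
E
```

```text
time: 31.32
tool_pos: [478.2, 111.5, 95.0]
orientation: [3.139, -0.002, -0.018]
contact_force: [-1.2, 0.2, -1.3]
grip_width: 19.6
grasp_force: 40.0
[-0.52124421 -7.27880969 34.95923528] [-1.32  0.28  1.14  2.   -0.29  1.04 -1.64]
```

View pics/w9.png

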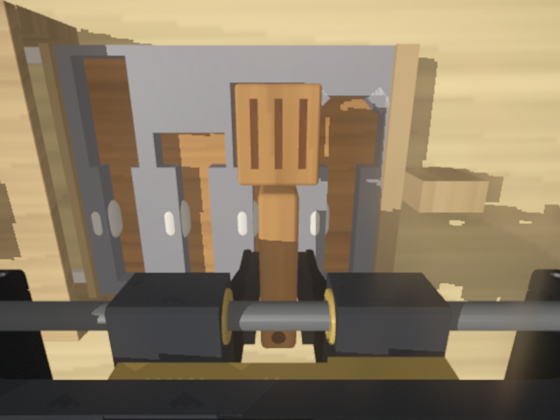

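The turner hangs straight and square above its cutout. I have one picture left, so from here I'll work by numbers.

```bash
python3 nudge.py '-0.5 -7.3 0 0
0 0 20 0
0 0 18 0
0 0 8 0
0 0 0 0
0 0 0 0';python3 -c "
from h import *
print(totool([477.9,118.7,28.3]))"
```

```text
time: 32.12
tool_pos: [478.7, 119.1, 50.0]
orientation: [3.14, -0.003, -0.019]
contact_force: [0.1, 0.4, -0.1]
grip_width: 19.5
grasp_force: 40.0
[-0.90615164  0.39315181 21.65877231]
```

```bash
python3 nudge.py '-0.8 0.4 6 0
0 0 5 0
0 0 3 0
0 0 0 0
0 0 0 0';python3 nudge.py '0 0 3 0
0 0 3 0
0 0 0 0'; python3 -c "
from h import *
print(totool([477.9,118.7,28.3]))"
```

```text
time: 32.75
tool_pos: [477.5, 118.2, 35.3]
orientation: [3.139, -0.002, -0.02]
contact_force: [0.4, -1.9, -0.9]
grip_width: 19.5
grasp_force: 40.0
time: 33.12
tool_pos: [477.6, 118.6, 29.1]
orientation: [3.139, -0.003, -0.019]
contact_force: [2.3, -1.4, -2.8]
grip_width: 19.4
grasp_force: 40.0
[ 0.27510603 -0.11965857  0.84721456]
```

```bash
python3 nudge.py '0 0 1 0
0 0 1 0
0 0 0 0
0 0 0 0'; python3 nudge.py '0 0 0 0
0 0 0 0
0 0 0 0' 40;  python3 nudge.py '0 0 -10 0
0 0 -30 0
0 0 0 0' 0; python3 nudge.py '0 0 0 0
0 0 0 0
0 0 0 0'
```

```text
time: 33.62
tool_pos: [477.6, 118.8, 28.2]
orientation: [3.14, -0.002, -0.02]
contact_force: [-5.9, -1.7, 17.0]
grip_width: 19.5
grasp_force: 40.0
time: 34.0
tool_pos: [477.6, 118.3, 27.5]
orientation: [3.139, -0.002, -0.02]
contact_force: [-1.9, -3.2, 5.8]
grip_width: 38.0
grasp_force: 3.1
time: 34.38
tool_pos: [478.7, 119.3, 69.2]
orientation: [3.142, -0.005, -0.019]
contact_force: [0.1, -1.1, -1.0]
grip_width: 17.8
grasp_force: 0.0
time: 34.75
tool_pos: [477.2, 118.4, 67.0]
orientation: [3.139, -0.002, -0.02]
contact_force: [-0.7, 0.7, 0.1]
grip_width: 0.5
grasp_force: 0.0
```

Now I'll probe the handle top with the shut fingers. It should meet at z of about 40.

```bash
python3 nudge.py '0 0 15 0
0 0 8 0
0 0 2 0
0 0 2 0
0 0 0 0'; python3 nudge.py '0 0 1 0
0 0 1 0
0 0 0 0
0 0 0 0'
```

```text
time: 35.38
tool_pos: [477.7, 118.5, 40.6]
orientation: [3.139, -0.003, -0.02]
contact_force: [-0.2, 0.8, -0.7]
grip_width: 0.3
grasp_force: 0.0
time: 35.88
tool_pos: [477.9, 118.8, 40.2]
orientation: [3.141, -0.001, -0.02]
contact_force: [-13.5, -2.1, 36.1]
grip_width: 0.6
grasp_force: 18.1
```

```bash
python3 nudge.py '0 0 -30 0
-30 0 -30 0
-30 30 -40 0
-30 40 -30 0
0 40 0 0
0 0 0 0
0 0 0 0'
python3 - <<'E'
from h import *
c=cam('wrist');save(c,'w10');np.savez('pics/w10.npz',**{k:c[k] for k in('frame','P','A','K')})
# predicted turner handle top centreline ends, check with colour mask
s=bot.state();print(s['tool_pos'],s['orientation'][2])
E
python3 meas.py w10b 490 118 40
```

```text
time: 36.75
tool_pos: [404.3, 48.8, 134.8]
orientation: [-3.137, 0.034, -0.011]
contact_force: [0.8, 0.5, 0.0]
grip_width: 0.3
grasp_force: 0.0
[404.26052742  48.89715136 134.69536713] -0.01042805330653529
origin [478.6 123.2] yaw -0.034 width 16.7 len 119.6 cam [494.  48. 295.]
headw 40.3 turn 0.024 TCP [404.3  48.9 134.7]
```

The turner is seated (contact at 40.2). On to the spoon.

```bash
python3 nudge.py '34 40 -15 0
34 40 -15 0
34 40 -15 0
34 40 -15 0
34 40 -15 0
0 0 0 0
0 0 0 0' 55; python3 meas.py w11 625 -150
python3 - <<'E'
from h import *
s=bot.state();print(rot(s['orientation'])[:,2],s['q'].round(2))
E
```

```text
time: 37.72
tool_pos: [535.1, -113.7, 194.2]
orientation: [-3.141, 0.046, -0.021]
contact_force: [-0.0, 1.4, -0.5]
grip_width: 53.7
grasp_force: 0.0
origin [ 621.1 -140.9] yaw -0.259 width 19.2 len 123.7 cam [ 627. -115.  353.]
headw 36.5 turn 0.24 TCP [ 535.1 -112.7  194.4]
[-0.04566071  0.00263289 -0.99895354] [-0.82  0.39  1.18  1.71 -0.36  1.33 -1.15]
```

```bash
python3 nudge.py '0 28 0 0
0 0 0 0
0 0 0 0' 55; python3 meas.py w11 625 -145
python3 - <<'E'
from h import *
C=[dict(np.load(f'pics/w{i}.npz')) for i in(6,11)]
# hole: dark spot near tail, search
for c in C:
    g=cv2.cvtColor(c['frame'],cv2.COLOR_RGB2HSV)[:,:,2].astype(int)
    u,v=np.round(proj(c,[584,-132,28])[0]).astype(int)
    w=g[v-9:v+10,u-9:u+10]; print((u,v)); 
    if c is C[1]: print(w[::1,::1])
E
```

```text
time: 38.15
tool_pos: [534.9, -139.9, 195.0]
orientation: [-3.138, 0.044, -0.018]
contact_force: [-0.1, -0.6, 0.1]
grip_width: 55.1
grasp_force: 0.0
origin [ 620.9 -141.6] yaw -0.256 width 17.9 len 124.7 cam [ 626. -141.  354.]
headw 36.6 turn 0.239 TCP [ 534.9 -140.   195. ]
(np.int64(225), np.int64(90))
(np.int64(270), np.int64(135))
[[195 189 187 185 184 184 184 185 183 183 184 186 187 188 188 187 185 181
  173]
 [190 190 187 185 184 184 185 185 183 183 185 186 188 189 189 188 185 181
  170]
 [187 190 186 184 185 185 185 184 183 184 186 188 188 189 189 187 184 179
  165]
 [188 189 186 184 184 185 185 181 176 177 182 187 188 189 189 187 183 176
  160]
 [189 188 186 184 185 185 179 163 151 151 159 171 182 190 188 187 183 174
  154]
 [190 187 185 184 185 177 157 136 127 127 131 141 168 189 189 185 182 172
  148]
 [190 186 185 185 182 164 133 126 123 125 126 127 153 181 188 185 180 167
  141]
 [190 186 184 185 177 153 126 124 126 126 126 126 144 174 187 184 177 161
  136]
 [188 186 185 185 176 147 126 124 126 127 125 126 140 170 186 184 176 155
  132]
 [187 185 185 185 176 147 127 124 125 127 127 127 147 175 186 183 172 148
  129]
 [187 185 186 186 181 164 139 124 125 125 126 134 163 185 185 181 168 143
  129]
 [187 185 186 187 186 180 162 139 129 130 140 161 181 188 184 179 163 137
  131]
 [185 185 187 187 187 185 180 169 167 169 173 183 188 187 183 176 157 132
  132]
 [175 177 181 183 183 184 185 185 185 188 189 189 189 186 183 173 150 128
  134]
 [171 166 171 174 174 177 180 183 186 188 190 190 188 185 181 169 143 131
  146]
 [205 196 184 174 169 169 173 178 181 184 186 187 186 184 179 164 138 156
  191]
 [223 220 213 207 204 196 185 177 174 175 180 181 178 177 171 153 143 185
  219]
 [224 224 224 223 223 219 211 206 203 197 186 177 171 169 166 155 176 211
  224]
 [222 222 223 223 223 222 222 222 222 217 210 204 201 195 192 198 209 221
  222]]
```

Run:
```python
from h import *
C=[dict(np.load(f'pics/w{i}.npz')) for i in(6,11)]
g=cv2.cvtColor(C[0]['frame'],cv2.COLOR_RGB2HSV)[:,:,2][82:100,216:236];k=np.argwhere(g<g.min()+12);p6=k.mean(0)[::-1]+[216,82]
print(p6,tri(C,[p6,(270,134)]),plane(C[1],[(270,134)],28))
print(totool([620.9,-141.6,17]))
```

```text
[233.71052632  89.81578947] [ 582.8257467  -135.22190291   -3.15411883] [[ 584.60905203 -132.19674322   28.        ]]
[ 93.7703127    0.66328781 173.99992979]
```

```bash
python3 nudge.py '47 0.3 0 0
46.8 0.3 0 0
0 0 30 0.12
0 0 40 0.119
0 0 40 0
0 0 30 0
0 0 10 0
0 0 0 0
0 0 0 0' 55; python3 -c "
from h import *
C=[dict(np.load(f'pics/w{i}.npz')) for i in(6,11)]
print(tri(C,[(226.5,92.5),(270,134)]))
print(totool([620.9,-141.6,17]),bot.state()['q'])"
```

```text
time: 39.33
tool_pos: [622.6, -144.1, 42.5]
orientation: [3.133, 0.042, -0.259]
contact_force: [0.1, 0.1, 0.2]
grip_width: 55.1
grasp_force: 0.0
[ 581.68243727 -131.19126299    7.48428441]
[-1.22204894 -2.21591502 25.60349955] [-0.51981609  0.76799891  0.98312674  1.60410875 -0.66170468  1.18550098
 -1.21261009]
```

```bash
python3 nudge.py '-1.2 -2.2 15 0
0 0 8 0
0 0 2.6 0
0 0 0 0
0 0 0 0'; python3 -c "
from h import *
print(totool([620.9,-141.6,17]))"; python3 nudge.py '0 0 0 0
0 0 0 0
0 0 0 0
0 0 0 0
0 0 0 0' 0 40;  python3 nudge.py '0 0 -10 0
0 0 -30 0
0 0 -40 0
0 0 0 0
0 0 0 0'; python3 -c "
from h import *
print(totool([476.9,64.2,97]))"
```

```text
time: 39.95
tool_pos: [620.1, -141.9, 15.8]
orientation: [3.133, 0.043, -0.26]
contact_force: [0.2, 0.4, 0.3]
grip_width: 54.9
grasp_force: 0.0
[ 0.63458176 -0.44677713 -1.18570895]
time: 40.58
tool_pos: [620.0, -141.6, 15.6]
orientation: [3.133, 0.044, -0.26]
contact_force: [0.0, -0.8, 0.6]
grip_width: 19.6
grasp_force: 40.0
time: 41.2
tool_pos: [623.4, -141.6, 95.3]
orientation: [3.133, 0.044, -0.26]
contact_force: [0.4, 0.3, -0.8]
grip_width: 19.3
grasp_force: 40.0
[-194.30367244 -161.3711926     5.51340542]
```

```bash
python3 nudge.py '-30 -25 0 0
-40 -33 0 0
-40 -33 0 0
-40 -33 0 0
-30 -25 0 0
-14 -12 0 0
0 0 0 -0.12
0 0 0 -0.121
0 0 0 0
0 0 0 0';python3 - <<'E'
from h import *
s=bot.state();print(totool([476,64.2,50]),s['q'].round(2),rot(s['orientation'])[:,2])
E
```

```text
time: 42.45
tool_pos: [477.2, 63.4, 102.2]
orientation: [-3.14, 0.045, -0.021]
contact_force: [0.7, -0.2, -0.6]
grip_width: 19.6
grasp_force: 40.0
[ 1.13243895 -0.6822812  52.2288396 ] [-1.27  0.34  1.23  1.98 -0.36  1.12 -1.48] [-0.04486633  0.0027335  -0.99898926]
```

```bash
python3 nudge.py '1.1 -0.7 20 0
0 0 20 0
0 0 12 0
0 0 0 0
0 0 0 0';python3 -c "
from h import *
print(totool([476,64.2,28]))"
```

```text
time: 43.08
tool_pos: [476.8, 64.3, 51.1]
orientation: [-3.139, 0.044, -0.019]
contact_force: [-0.4, -0.1, -0.8]
grip_width: 19.3
grasp_force: 40.0
[ 0.25726896  0.11774317 23.10509595]
```

```bash
python3 nudge.py '0.2 0.1 6 0
0 0 5 0
0 0 4 0
0 0 0 0
0 0 0 0';python3 nudge.py '0 0 3 0
0 0 3 0
0 0 0 0
0 0 0 0'; python3 -c "
from h import *
print(totool([476,64.2,28]))"
```

```text
time: 43.7
tool_pos: [477.2, 65.2, 38.3]
orientation: [-3.136, 0.044, -0.018]
contact_force: [-14.9, 2.7, 50.2]
grip_width: 21.0
grasp_force: 42.1
time: 44.2
tool_pos: [478.4, 65.5, 33.4]
orientation: [-3.135, 0.041, -0.018]
contact_force: [-15.2, 2.4, 62.7]
grip_width: 23.8
grasp_force: 46.4
[-2.16128678  1.33436798  5.48590834]
```

The spoon jammed at a height of about 22 mm. I'll lift it clear and use the last picture, a tile of three views.

```bash
python3 nudge.py '0 0 -8 0
0 0 -12 0
0 0 0 0
0 0 0 0'
python3 - <<'E'
from h import *
w=cam('wrist');np.savez('pics/w12.npz',**{k:w[k] for k in('frame','P','A','K')})
s=cam('side');t=cam('top')
out=np.zeros((600,800,3),np.uint8)
out[:420,:560]=w['frame']
a=proj(s,[480,64,30])[0];b=proj(t,[520,64,30])[0];print(a,b)
def crop(f,p,hw,hh,W,H):
    u,v=np.round(p).astype(int);return cv2.resize(f[max(v-hh,0):v+hh,max(u-hw,0):u+hw],(W,H),interpolation=cv2.INTER_CUBIC)
out[:300,560:]=crop(s['frame'],a,40,50,240,300);out[300:600,560:]=crop(t['frame'],b,40,50,240,300)
out[420:600,:560]=cv2.resize(w['frame'][60:150,240:520],(560,180))
cv2.imwrite('pics/tile.png',out[:,:,::-1]);print(bot.state()['tool_pos'])
E
```

```text
time: 44.7
tool_pos: [476.2, 64.4, 49.2]
orientation: [-3.139, 0.045, -0.018]
contact_force: [0.5, 0.6, -2.0]
grip_width: 21.1
grasp_force: 37.8
[288.34962516 245.23265413] [249.21823308 226.19443096]
[476.16276991  64.20430901  49.19334091]
```

View pics/tile.png

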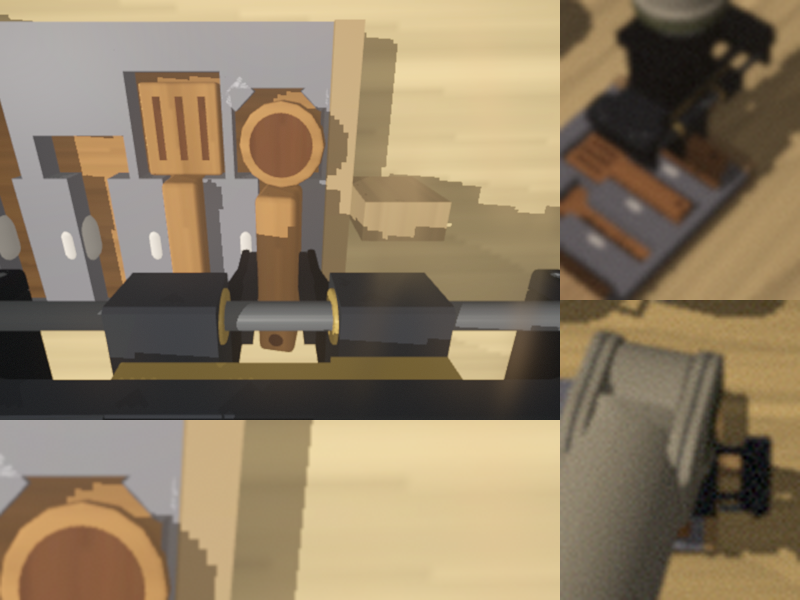

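The tile shows the turner flat in its cutout. The spoon hangs over its own, with the head at (281,143), the hole at (275,341) and the tail edge slightly slanted, so it is rolled in the grip. I'll compute where head and tail are.

Run:
```python
from h import *
c=dict(np.load('pics/w12.npz'))
hsv=cv2.cvtColor(c['frame'],cv2.COLOR_RGB2HSV).astype(int)
# dark hollow of head ellipse
roi=np.zeros(hsv.shape[:2],np.uint8);m=((hsv[:,:,2]<135)&(hsv[:,:,1]>110)&(hsv[:,:,0]<14)).astype(np.uint8)*255;roi[100:185,235:325]=m[100:185,235:325]
k=max(cv2.findContours(roi,0,1)[0],key=cv2.contourArea);e=cv2.fitEllipse(k);print('hollow',e)
hd=plane(c,[e[0]],45)[0];hole=plane(c,[(275,341)],61.5)[0]
print('head',hd,'hole',hole,'dist',np.linalg.norm((hd-hole)[:2]),'(expect 104) yaw',np.arctan2(*(hd-hole)[[1,0]]))
for v in(200,215,230,245):
    row=hsv[v];print(v,[ (int(u)) for u in range(240,320,4)],row[240:320:4,2])
    
print('tail edge',plane(c,[(262,346),(294,352)],61.5))
print('slot spoon org projected',proj(c,[[476.9+66,64.2-1.2,27],[476.9,64.2,27]]))
```

```text
hollow ((305.0335388183594, 152.57830810546875), (8.563201904296875, 31.43232536315918), 12.573315620422363)
head [537.29922987  50.32333788  45.        ] hole [435.19634357  67.36103472  61.5       ] dist 103.51464874521989 (expect 104) yaw -0.16534449052950223
200 [240, 244, 248, 252, 256, 260, 264, 268, 272, 276, 280, 284, 288, 292, 296, 300, 304, 308, 312, 316] [161 161 162 162 199 200 201 201 198 193 193 193 191 163 119 118 105 105
 104 104]
215 [240, 244, 248, 252, 256, 260, 264, 268, 272, 276, 280, 284, 288, 292, 296, 300, 304, 308, 312, 316] [161 162 162 161 201 205 208 207 208 202 202 201 201 169 121 117 103 103
 103 103]
230 [240, 244, 248, 252, 256, 260, 264, 268, 272, 276, 280, 284, 288, 292, 296, 300, 304, 308, 312, 316] [161 162 160 161 184 204 206 207 207 201 200 201 130 123 115 115 102 102
 102 103]
245 [240, 244, 248, 252, 256, 260, 264, 268, 272, 276, 280, 284, 288, 292, 296, 300, 304, 308, 312, 316] [199 234 224 162 142 124 126 128 127 123 122 123 124 120 114 112 100 100
 101 101]
tail edge [[431.80905414  74.75289628  61.5       ]
 [427.18507934  56.75794164  61.5       ]]
slot spoon org projected [[279.22993181 136.61321285]
 [279.16852114 246.04432454]]
```

The −y face is showing, so the spoon's −y edge caught the insert. I'll shift +y by about 1 mm, lower until light contact, release so it settles, then press from above.

```bash
python3 nudge.py '0 -1 4 0
0 0 3 0
0 0 0 0
0 0 0 0'; python3 -c "
from h import *
print(totool([476,65.3,40]))"; python3 nudge.py '0 0 2 0
0 0 0 0
0 0 0 0'
```

```text
time: 45.35
tool_pos: [476.2, 65.2, 42.6]
orientation: [-3.14, 0.044, -0.019]
contact_force: [0.5, 0.4, -0.6]
grip_width: 21.2
grasp_force: 37.8
[-0.11324114 -0.12943112  2.57393398]
time: 45.72
tool_pos: [476.1, 65.3, 40.6]
orientation: [-3.139, 0.044, -0.019]
contact_force: [-0.5, -0.5, -0.6]
grip_width: 20.6
grasp_force: 37.8
```

```bash
python3 nudge.py '0 0 1.5 0
0 0 0 0
0 0 0 0';python3 nudge.py '0 0 1.5 0
0 0 0 0
0 0 0 0'
```

```text
time: 46.1
tool_pos: [476.0, 65.3, 39.1]
orientation: [-3.139, 0.044, -0.019]
contact_force: [-0.2, -0.4, -1.3]
grip_width: 21.1
grasp_force: 37.8
time: 46.48
tool_pos: [476.1, 65.3, 37.8]
orientation: [-3.139, 0.044, -0.019]
contact_force: [-2.6, -0.4, 4.6]
grip_width: 21.0
grasp_force: 38.3
```

```bash
for i in 1; do python3 nudge.py '0 -0.7 0 0
0 0 0 0' | grep -E 'pos|force'; python3 nudge.py '0 -0.7 0 0
0 0 0 0'| grep -E 'pos|force'; python3 nudge.py '0 -0.7 0.5 0
0 0 0 0'| grep -E 'pos|force|width'; done
```

```text
tool_pos: [476.2, 65.7, 37.7]
contact_force: [-0.8, -1.8, 5.1]
grasp_force: 38.4
tool_pos: [475.7, 67.0, 37.3]
contact_force: [0.2, 0.1, -0.6]
grasp_force: 37.8
tool_pos: [475.8, 67.5, 36.9]
contact_force: [-0.8, -0.6, -0.5]
grip_width: 21.1
grasp_force: 37.8
```

The contact vanished at y≈67, so it has found the opening. Lower further.

```bash
python3 nudge.py '0 0 2 0
0 0 0 0' | grep -E 'pos|force|width';  python3 nudge.py '0 0 2 0
0 0 0 0' | grep -E 'pos|force|width'; python3 nudge.py '0 0 2 0
0 0 0 0' | grep -E 'pos|force|width'
```

```text
tool_pos: [475.9, 67.2, 35.0]
contact_force: [-0.2, -0.1, -0.8]
grip_width: 20.8
grasp_force: 37.9
tool_pos: [475.9, 67.0, 33.0]
contact_force: [0.8, -3.5, -1.0]
grip_width: 21.1
grasp_force: 38.0
tool_pos: [475.8, 67.3, 31.0]
contact_force: [1.6, -1.6, -1.0]
grip_width: 20.8
grasp_force: 38.0
```

```bash
python3 nudge.py '0 0 0 0
0 0 0 0
0 0 0 0
0 0 -20 0
0 0 -30 0
0 1 0 0
0 0 0 0' 40; python3 nudge.py '0 0 0 0
0 0 0 0
0 0 10 0
0 0 10 0
0 0 4 0
0 0 0 0' 0 20;  python3 nudge.py '0 0 3 0
0 0 0 0' | grep -E 'pos|force'; python3 nudge.py '0 0 3 0
0 0 0 0'| grep -E 'pos|force'
```

```text
time: 48.85
tool_pos: [477.6, 66.5, 80.6]
orientation: [-3.139, 0.045, -0.018]
contact_force: [0.5, 0.2, 0.3]
grip_width: 39.6
grasp_force: 0.0
time: 49.6
tool_pos: [476.6, 66.1, 56.7]
orientation: [-3.14, 0.045, -0.019]
contact_force: [-0.4, -0.1, -0.2]
grip_width: 0.7
grasp_force: 0.0
tool_pos: [476.7, 66.4, 54.0]
contact_force: [-0.4, -0.5, 0.4]
grasp_force: 0.0
tool_pos: [476.5, 66.4, 50.9]
contact_force: [-0.2, 0.1, 0.1]
grasp_force: 0.0
```

```bash
for i in 1; do python3 nudge.py '0 0 3 0
0 0 0 0' | grep -E 'pos|force';  python3 nudge.py '0 0 2 0
0 0 0 0' | grep -E 'pos|force'; python3 nudge.py '0 0 2 0
0 0 0 0'| grep -E 'pos|force';  python3 nudge.py '0 0 2 0
0 0 0 0'| grep -E 'pos|force'; done
```

```text
tool_pos: [476.6, 66.4, 48.0]
contact_force: [-0.4, 1.3, 0.5]
grasp_force: 0.5
tool_pos: [476.6, 66.2, 46.1]
contact_force: [0.9, -0.3, 1.7]
grasp_force: 1.0
tool_pos: [476.2, 66.1, 44.0]
contact_force: [-0.4, -0.9, 3.3]
grasp_force: 1.1
tool_pos: [476.3, 66.2, 42.0]
contact_force: [0.5, -1.0, 3.2]
grasp_force: 1.2
```

Going down with about 3 N, as the clip should give. Continue to 40.

```bash
python3 nudge.py '0 0 1.5 0
0 0 0 0' | grep -E 'pos|force';  python3 nudge.py '0 0 1 0
0 0 0 0' | grep -E 'pos|force'; python3 nudge.py '0 0 0.7 0
0 0 0 0'| grep -E 'pos|force'
```

```text
tool_pos: [476.5, 66.2, 40.7]
contact_force: [2.2, -1.7, 5.3]
grasp_force: 2.4
tool_pos: [476.6, 66.3, 40.5]
contact_force: [-3.7, -1.9, 20.0]
grasp_force: 10.0
tool_pos: [476.6, 66.3, 40.4]
contact_force: [-9.0, -3.4, 32.1]
grasp_force: 15.8
```

The spoon is seated (40.4, 32 N). Next is the scraper: rise and hover over it.

```bash
python3 nudge.py '0 0 -40 0
0 0 -50 0
5 48 -20 0
5 48 -20 0
5 48 -20 0
5 48 -5 0
5 48 0 0
5 48 0 0
6 48 0 0
6 51 0 0
0 0 0 0
0 0 0 0' 55; python3 meas.py w13 615 -318
python3 - <<'E'
from h import *
s=bot.state();print(rot(s['orientation'])[:,2],s['q'].round(2))
E
```

```text
time: 53.35
tool_pos: [517.5, -321.3, 190.4]
orientation: [-3.138, 0.045, -0.019]
contact_force: [0.3, 0.4, 0.3]
grip_width: 55.0
grasp_force: 0.0
origin [ 610.7 -319.1] yaw 0.318 width 18.3 len 103.0 cam [ 609. -323.  350.]
headw 38.6 turn -0.336 TCP [ 518.  -320.4  190.5]
[-0.04461349  0.00419038 -0.99899553] [-0.3   0.54  1.08  1.55 -0.45  1.37 -0.76]
```

Run:
```python
from h import *
C=[dict(np.load(f'pics/w{i}.npz')) for i in(6,13)]
px=[]
for c in C:
    g=cv2.cvtColor(c['frame'],cv2.COLOR_RGB2HSV)[:,:,2].astype(int);f=cv2.GaussianBlur(g.astype(np.uint8),(3,3),0)
    u,v=np.round(proj(c,[574.6,-331,28])[0]).astype(int);r=5
    w=f[v-r:v+r+1,u-r:u+r+1].astype(float);k=np.argwhere(w<w.min()+15);px.append(k.mean(0)[::-1]+[u-r,v-r]);print((u,v),px[-1],w.min(),w.max())
print(tri(C,px),plane(C[1],[px[1]],28))
print(totool([610.7,-319.1,17]))
```

```text
(np.int64(383), np.int64(93)) [383.125   92.6875] 120.0 182.0
(np.int64(288), np.int64(126)) [287.5 125.5] 116.0 179.0
[ 575.51375958 -330.53601847   29.46970732] [[ 575.35052742 -330.57627289   28.        ]]
[100.31962118  -2.32983765 169.24151989]
```

```bash
python3 nudge.py '50 -1.2 0 0
50 -1.3 0 0
0 0 30 -0.17
0 0 40 -0.166
0 0 40 0
0 0 30 0
0 0 10 0
0 0 0 0
0 0 0 0' 55; python3 -c "
from h import *
print(totool([611.1,-318.9,17]),bot.state()['q'].round(2))"
```

```text
time: 54.52
tool_pos: [611.8, -320.8, 38.4]
orientation: [-3.126, 0.04, 0.318]
contact_force: [-0.4, -0.4, 0.3]
grip_width: 55.3
grasp_force: 0.0
[ 0.72003268 -1.67074086 21.37480945] [-0.13  0.81  0.84  1.45 -0.59  1.2  -0.46]
```

```bash
python3 nudge.py '0.7 -1.6 12 0
0 0 7 0
0 0 1 0
0 0 0 0
0 0 0 0'; python3 -c "
from h import *
print(totool([611.1,-318.9,17]))"; python3 nudge.py '0 0 0 0
0 0 0 0
0 0 0 0
0 0 0 0
0 0 0 0' 0 40;  python3 nudge.py '0 0 -10 0
0 0 -30 0
0 0 -40 0
0 0 0 0
0 0 0 0'; python3 -c "
from h import *
print(totool([478.9,172.8,97]))"
```

```text
time: 55.15
tool_pos: [610.3, -319.1, 17.0]
orientation: [-3.125, 0.041, 0.318]
contact_force: [0.2, -0.4, 0.2]
grip_width: 54.9
grasp_force: 0.0
[0.83918679 0.04750922 0.00217659]
time: 55.78
tool_pos: [610.2, -319.0, 16.8]
orientation: [-3.125, 0.041, 0.318]
contact_force: [0.1, -0.5, 0.0]
grip_width: 19.6
grasp_force: 40.0
time: 56.4
tool_pos: [613.6, -318.9, 96.5]
orientation: [-3.124, 0.041, 0.318]
contact_force: [0.3, -0.1, -1.3]
grip_width: 19.5
grasp_force: 40.0
[  25.63821918 -509.10443225    7.18710878]
```

```bash
python3 nudge.py '2.5 -40 0 0
2.5 -55 0 0
2.5 -55 0 0
2.5 -55 0 0
2.5 -55 0 0
2.5 -55 0 0
2.5 -55 0 0
2.5 -55 0 0
2.5 -50 0 0
2 -34 0 0
0 0 0 0.17
0 0 0 0.167';python3 nudge.py '0 0 0 0
0 0 0 0'
python3 - <<'E'
from h import *
s=bot.state();print(totool([478,172.8,50]),s['q'].round(2),rot(s['orientation'])[:,2])
E
```

```text
time: 57.9
tool_pos: [477.4, 172.4, 103.4]
orientation: [-3.141, 0.046, -0.024]
contact_force: [0.4, 0.6, -1.1]
grip_width: 19.5
grasp_force: 40.0
time: 58.15
tool_pos: [478.0, 171.9, 103.8]
orientation: [-3.14, 0.045, -0.016]
contact_force: [0.3, 0.0, -0.9]
grip_width: 19.7
grasp_force: 40.0
[ 2.36179267 -0.83577613 53.71248231] [-1.34  0.36  1.09  1.92 -0.37  1.13 -1.69] [-0.04480317  0.00237519 -0.99899301]
```

```bash
python3 nudge.py '2.3 -0.9 20 0
0 0 20 0
0 0 12 0
0 0 0 0
0 0 0 0' | grep -E 'pos|force|orient';python3 -c "
from h import *
print(totool([478,172.8,44]))"; python3 nudge.py '0 0 4 0
0 0 3 0
0 0 0 0
0 0 0 0'| grep -E 'pos|force|width'; python3 nudge.py '0 0 2 0
0 0 0 0'| grep -E 'pos|force|width'
```

```text
tool_pos: [478.7, 173.0, 52.4]
orientation: [-3.139, 0.044, -0.02]
contact_force: [-0.5, 0.2, -1.1]
grasp_force: 40.0
[-0.31403822  0.22365411  8.40424586]
tool_pos: [478.1, 173.1, 45.2]
contact_force: [-0.0, -1.0, -0.5]
grip_width: 19.5
grasp_force: 40.0
tool_pos: [478.1, 173.2, 43.5]
contact_force: [-2.1, -0.7, 5.9]
grip_width: 19.5
grasp_force: 40.0
```

Contact is at the insert's top. Search sideways with light contact, as before.

```bash
for i in 1; do python3 nudge.py '0 -0.7 0 0
0 0 0 0' | grep -E 'pos|t_force'; python3 nudge.py '0 -0.7 0.2 0
0 0 0 0'| grep -E 'pos|t_force'; python3 nudge.py '0 -0.7 0.2 0
0 0 0 0'| grep -E 'pos|t_force|width'; done
```

```text
tool_pos: [478.2, 173.4, 43.4]
contact_force: [-1.0, -2.0, 5.0]
tool_pos: [478.2, 174.1, 43.4]
contact_force: [-2.3, -1.7, 8.4]
tool_pos: [478.2, 174.9, 43.4]
contact_force: [-3.8, -2.1, 12.0]
grip_width: 19.6
```

```bash
python3 nudge.py '0 2 -3 0
0 0 0 0
0 0 0 0' | grep -E 'pos|t_force'
python3 - <<'E'
from h import *
c=cam('wrist');np.savez('pics/w14.npz',**{k:c[k] for k in('frame','P','A','K')});save(c,'w14')
hsv=cv2.cvtColor(c['frame'],cv2.COLOR_RGB2HSV).astype(int)
s=bot.state();T=s['tool_pos'];print(T,s['orientation'])
zt=T[2]-16.8+28
pu=proj(c,[T[0]+.9-37.3,T[1]+.6,zt])[0];print('pred hole',pu,'pred tail',proj(c,[T[0]+.9-44,T[1]+.8,zt])[0])
print('pred head front top',proj(c,[T[0]+.9+63,T[1]-1.2,zt-16])[0])
u,v=np.round(pu).astype(int)
print(hsv[v-14:v+20:2,u-26:u+28:3,2])
print('head col',[(int(y),hsv[y,279].tolist()) for y in range(100,240,5)])
# slot head area row scan
E
```

```text
tool_pos: [478.0, 173.3, 45.6]
contact_force: [0.2, 0.1, -0.6]
[477.97077558 173.25911932  45.57959063] [-3.13954732  0.04441013 -0.01947763]
pred hole [279.25486661 333.01405822] pred tail [279.1216264  342.60420074]
pred head front top [279.02155534 147.29288204]
[[158 158 158 158 158 157 157 157 157 157 156 156 156 156 155 155 155 155]
 [150 150 150 151 150 150 149 149 149 149 150 149 148 148 148 148 148 147]
 [135 135 136 135 136 136 136 136 136 135 136 136 136 135 136 135 135 135]
 [130 131 131 131 131 132 132 131 132 132 133 133 132 131 132 132 130 131]
 [127 127 127 127 128 128 128 129 128 129 128 128 128 129 128 128 128 128]
 [122 122 124 121 122 122 123 123 124 123 124 124 124 123 122 125 121 123]
 [ 73 177 213 118 123 125 124  94  95  95 104 132 128 123 137 215 107  75]
 [ 62 199 230 124 129 132 114  90  91  92  91 138 134 127 142 231 142  66]
 [ 62 214 230 124 130 131 104  91  90  92  92 138 134 128 158 231 162  66]
 [ 61 226 232 124 130 132 119  90  92  93  93 139 134 129 159 233 195  66]
 [ 61 234 233 125 130 132 133  96  91  92 117 139 134 127 161 235 210  67]
 [ 63 237
[... 376 characters left out ...]
234 234 234 234 234 234 233 233 233 233 233 233 233 232 233 232]]
head col [(100, [10, 4, 172]), (105, [8, 6, 173]), (110, [0, 3, 171]), (115, [0, 4, 172]), (120, [170, 4, 171]), (125, [8, 6, 172]), (130, [8, 6, 172]), (135, [11, 12, 165]), (140, [16, 127, 203]), (145, [16, 128, 204]), (150, [15, 130, 153]), (155, [16, 129, 200]), (160, [16, 129, 208]), (165, [16, 131, 197]), (170, [16, 129, 199]), (175, [16, 131, 202]), (180, [16, 131, 197]), (185, [14, 129, 132]), (190, [15, 133, 142]), (195, [16, 135, 180]), (200, [16, 130, 204]), (205, [16, 131, 205]), (210, [16, 129, 205]), (215, [16, 129, 204]), (220, [16, 130, 204]), (225, [16, 129, 203]), (230, [16, 129, 203]), (235, [15, 130, 135])]
```

Run:
```python
from h import *
c=dict(np.load('pics/w14.npz'));T=np.array([478,173.3,45.6])
hsv=cv2.cvtColor(c['frame'],cv2.COLOR_RGB2HSV).astype(int)
print('col279',[(y,hsv[y,279,2],hsv[y,279,1]) for y in range(132,160)])
for v in (160,165,170): 
    print(v,'S',[(u,hsv[v,u,1],hsv[v,u,2]) for u in list(range(205,245,2))+list(range(312,350,2))])
for v in (205,222,):
    print(v,[(u,hsv[v,u,1],hsv[v,u,2]) for u in range(235,320,2)])
```

```text
col279 [(132, np.int64(172), np.int64(6)), (133, np.int64(172), np.int64(6)), (134, np.int64(172), np.int64(6)), (135, np.int64(165), np.int64(12)), (136, np.int64(150), np.int64(54)), (137, np.int64(179), np.int64(128)), (138, np.int64(201), np.int64(129)), (139, np.int64(202), np.int64(128)), (140, np.int64(203), np.int64(127)), (141, np.int64(202), np.int64(128)), (142, np.int64(203), np.int64(129)), (143, np.int64(202), np.int64(129)), (144, np.int64(202), np.int64(129)), (145, np.int64(204), np.int64(128)), (146, np.int64(203), np.int64(128)), (147, np.int64(175), np.int64(133)), (148, np.int64(139), np.int64(125)), (149, np.int64(137), np.int64(125)), (150, np.int64(153), np.int64(130)), (151, np.int64(177), np.int64(133)), (152, np.int64(188), np.int64(130)), (153, np.int64(193), np.int64(131)), (154, np.int64(198), np.int64(130)), (155, np.int64(200), np.int64(129)), (156, np.int64(202), np.int64(128)), (157, np.int64(203), np.int64(129)), (158, np.int64(205), np.int64(128)), (159, np.int64(207), np.int64(131))]
160 S [(205, np.int64(6), np.int64(171)), (207, np.int64(6), np.
[... 6640 characters left out ...]
4(201)), (283, np.int64(132), np.int64(201)), (285, np.int64(132), np.int64(201)), (287, np.int64(132), np.int64(201)), (289, np.int64(131), np.int64(201)), (291, np.int64(129), np.int64(201)), (293, np.int64(132), np.int64(193)), (295, np.int64(134), np.int64(166)), (297, np.int64(135), np.int64(136)), (299, np.int64(36), np.int64(112)), (301, np.int64(16), np.int64(111)), (303, np.int64(16), np.int64(109)), (305, np.int64(14), np.int64(109)), (307, np.int64(14), np.int64(109)), (309, np.int64(14), np.int64(109)), (311, np.int64(14), np.int64(108)), (313, np.int64(14), np.int64(108)), (315, np.int64(14), np.int64(108)), (317, np.int64(12), np.int64(107)), (319, np.int64(14), np.int64(108))]
```

Run:
```python
from h import *
c=dict(np.load('pics/w14.npz'));T=np.array([478,173.3,45.6]);print(c['P'])
P=lambda u,v,z:plane(c,[(u,v)],z)[0].round(1)
print('slot head +y edge',P(224.5,165,27),'turner slot +y edge',P(323.3,165,27))
print('slot handle +y edge',P(250,205,27),P(251,222,27))
print('slot front edge',P(279,136,27), 'clip side')
zh=T[2]-16.8+12
print('tool head +y,-y edges',P(237.3,165,zh),P(319.3,165,zh),'front',P(279,147,zh),P(279,150.5,zh))
print('tool handle edges',P(257.5,205,zh+16),P(296,205,zh+16),'tail',P(279,344.5,zh+16),'hole',P(277,334.5,zh+16))
```

```text
[569.34893746 171.91647162 204.77627877]
slot head +y edge [530.5 202.1  27. ] turner slot +y edge [529.4 148.   27. ]
slot handle +y edge [507.  189.3  27. ] [496.5 189.2  27. ]
slot front edge [545.5 172.   27. ] clip side
tool head +y,-y edges [533.4 193.3  40.8] [532.6 151.9  40.8] front [542.  172.1  40.8] [540.3 172.1  40.8]
tool handle edges [517.4 182.8  56.8] [517.  164.5  56.8] tail [433.5 174.2  56.8] hole [440.6 175.1  56.8]
```

The slot edges are now about 5 mm further +y, so the tray slid inward slightly during pressing. The scraper needs to go +4.7 mm in y and +1 mm in x.

```bash
python3 nudge.py '1 -4.7 -1 0
0 0 0 0
0 0 0 0' | grep -E 'pos|t_force'; python3 nudge.py '0 0 3 0
0 0 0 0'| grep -E 'pos|t_force';  python3 nudge.py '0 0 3 0
0 0 0 0'| grep -E 'pos|t_force'; python3 nudge.py '0 0 2 0
0 0 0 0
0 0 0 0'| grep -E 'pos|t_force|width'
```

```text
tool_pos: [479.2, 177.9, 46.6]
contact_force: [0.4, 0.5, -1.3]
tool_pos: [478.8, 177.7, 43.4]
contact_force: [0.4, -0.1, -1.1]
tool_pos: [478.8, 177.8, 40.4]
contact_force: [0.6, 0.6, -0.9]
tool_pos: [478.9, 177.8, 38.7]
contact_force: [-0.5, -1.1, -0.5]
grip_width: 19.3
```

In the opening. Press down.

```bash
python3 nudge.py '0 0 3 0
0 0 0 0'| grep -E 'pos|t_force';  python3 nudge.py '0 0 3 0
0 0 0 0'| grep -E 'pos|t_force'; python3 nudge.py '0 0 2.5 0
0 0 0 0
0 0 0 0'| grep -E 'pos|t_force|width'; python3 nudge.py '0 0 1 0
0 0 0 0
0 0 0 0'| grep -E 'pos|t_force|width'
```

```text
tool_pos: [478.9, 177.6, 35.5]
contact_force: [1.3, -2.1, -1.6]
tool_pos: [478.6, 177.8, 32.4]
contact_force: [2.1, -3.0, -2.0]
tool_pos: [478.4, 177.9, 30.0]
contact_force: [1.9, -2.2, -2.6]
grip_width: 19.5
tool_pos: [478.4, 177.9, 29.2]
contact_force: [1.2, -2.4, -0.4]
grip_width: 19.6
```

```bash
python3 nudge.py '0 0 0 0
0 0 0 0
0 0 0 0
0 0 -20 0
0 0 -15 0
0 0 0 0' 40; python3 nudge.py '0 0 0 0
0 0 0 0
0 0 0 0
0 0 10 0
0 0 8 0
0 0 0 0' 0 20| grep -E 'pos|t_force'; python3 nudge.py '0 0 3 0
0 0 0 0' | grep -E 'pos|t_force'; python3 nudge.py '0 0 2 0
0 0 0 0'| grep -E 'pos|t_force'; python3 nudge.py '0 0 1 0
0 0 0 0'| grep -E 'pos|t_force'; python3 nudge.py '0 0 1 0
0 0 0 0'| grep -E 'pos|t_force'
```

```text
time: 63.95
tool_pos: [481.0, 178.4, 65.8]
orientation: [-3.137, 0.042, -0.019]
contact_force: [0.3, 0.5, -0.4]
grip_width: 40.0
grasp_force: 0.0
tool_pos: [478.6, 177.5, 45.3]
contact_force: [-0.1, 0.2, 0.1]
tool_pos: [479.0, 177.9, 43.1]
contact_force: [-0.1, -0.5, 0.1]
tool_pos: [479.1, 177.9, 41.2]
contact_force: [-0.9, -0.1, -0.0]
tool_pos: [479.2, 177.7, 40.7]
contact_force: [-2.0, -0.5, 7.6]
tool_pos: [479.2, 178.0, 40.5]
contact_force: [-7.0, -2.4, 22.2]
```

The scraper is seated (40.5). I'll rise and check all three numerically, and find the fin.

```bash
python3 nudge.py '0 0 -30 0
0 0 -50 0
0 20 -55 0
0 20 -55 0
0 20 -45 0
0 0 0 0
0 0 0 0' 60 | grep -E 'time|pos|orient'; python3 meas.py w15 490 70 40; python3 meas.py w15 500 120 40;python3 meas.py w15 490 178 40
python3 - <<'E'
from h import *
c=dict(np.load('pics/w15.npz'));hsv=cv2.cvtColor(c['frame'],cv2.COLOR_RGB2HSV).astype(int)
u,v=np.round(proj(c,[509,8,62])[0]).astype(int);print(u,v)
for vv in (v-3,v,v+3): print(vv,[(x,hsv[vv,x,1],hsv[vv,x,2]) for x in range(u-30,u+50,3)])
E
```

```text
time: 66.58
tool_pos: [487.6, 117.8, 273.1]
orientation: [-3.139, 0.045, -0.019]
origin [477.9  71.6] yaw -0.02 width 19.6 len 132.6 cam [579. 116. 432.]
headw 35.5 turn 0.002 TCP [487.4 117.9 272.7]
origin [480.  124.7] yaw -0.018 width 17.4 len 139.6 cam [579. 117. 432.]
headw 39.7 turn -0.001 TCP [487.3 117.8 272.6]
origin [480.9 177.7] yaw -0.028 width 16.8 len 109.5 cam [579. 117. 432.]
headw 41.1 turn 0.009 TCP [487.4 117.7 272.7]
376 152
149 [(346, np.int64(91), np.int64(204)), (349, np.int64(90), np.int64(203)), (352, np.int64(96), np.int64(181)), (355, np.int64(95), np.int64(180)), (358, np.int64(94), np.int64(196)), (361, np.int64(92), np.int64(194)), (364, np.int64(92), np.int64(200)), (367, np.int64(90), np.int64(203)), (370, np.int64(92), np.int64(203)), (373, np.int64(92), np.int64(199)), (376, np.int64(93), np.int64(201)), (379, np.int64(93), np.int64(202)), (382, np.int64(92), np.int64(199)), (385, np.int64(95), np.int64(196)), (388, np.int64(94), np.int64(199)), (391, np.int64(94), np.int64(198)), (394, np.int64(96), np.int64(165)), (397, np.int64(97), np.int64(166))
[... 1579 characters left out ...]
 np.int64(204)), (370, np.int64(90), np.int64(203)), (373, np.int64(94), np.int64(199)), (376, np.int64(93), np.int64(201)), (379, np.int64(93), np.int64(201)), (382, np.int64(94), np.int64(199)), (385, np.int64(94), np.int64(195)), (388, np.int64(92), np.int64(200)), (391, np.int64(94), np.int64(195)), (394, np.int64(95), np.int64(167)), (397, np.int64(95), np.int64(169)), (400, np.int64(95), np.int64(170)), (403, np.int64(95), np.int64(171)), (406, np.int64(97), np.int64(173)), (409, np.int64(96), np.int64(172)), (412, np.int64(98), np.int64(172)), (415, np.int64(83), np.int64(219)), (418, np.int64(83), np.int64(219)), (421, np.int64(82), np.int64(218)), (424, np.int64(82), np.int64(218))]
```

All three are parallel at about 53–54 mm spacing with full lengths. I'll push the tray home with shut fingers against the fin's outer face.

Run:
```python
from h import *
c=dict(np.load('pics/w15.npz'))
e=plane(c,[(392.5,152)],62)[0];print('fin end',e,plane(c,[(350.5,152)],32)[0])
print(totool([508,e[1]-45,100]),bot.state()['q'].round(2))
```

```text
fin end [508.72228127 -10.92546283  62.        ] [503.99737135  29.78055735  32.        ]
[ 31.75474288 173.29592865 171.3285715 ] [-1.48  0.1   1.26  1.71 -0.1   1.45 -1.8 ]
```

```bash
python3 nudge.py '8 44 0 0
8 44 0 0
8 44 0 0
8 41 0 0
0 0 45 0
0 0 45 0
0 0 40 0
0 0 40 0
0 0 35 0
0 0 15 0
0 0 0 0
0 0 0 0' 0 20; python3 -c "
from h import *
print(totool([508.5,-40,36]))"
```

```text
time: 68.22
tool_pos: [507.7, -55.9, 53.3]
orientation: [-3.14, 0.043, -0.02]
contact_force: [0.8, -1.0, 0.5]
grip_width: 0.5
grasp_force: 0.0
[  1.21297616 -15.85418916  17.28009832]
```

```bash
python3 nudge.py '1.2 0 15 0
0 -10 2 0
0 -10 0 0
0 -10 0 0
0 -10 0 0
0 0 0 0'; python3 nudge.py '0 -10 0 0
0 -15 0 0
0 -20 0 0
0 -20 0 0
0 -20 0 0
0 -20 0 0
0 -15 0 0
0 0 0 0'
```

```text
time: 68.97
tool_pos: [508.3, -14.5, 35.4]
orientation: [-3.139, 0.044, -0.018]
contact_force: [0.3, 0.2, -0.4]
grip_width: 0.3
grasp_force: 0.0
time: 69.97
tool_pos: [510.5, 106.3, 35.5]
orientation: [-3.139, 0.044, -0.017]
contact_force: [-0.2, 0.2, 0.4]
grip_width: 0.3
grasp_force: 0.0
```

```bash
python3 nudge.py '0 -8 0 0
0 -10 0 0
0 -10 0 0'; python3 nudge.py '0 -8 0 0
0 -8 0 0
0 -6 0 0
0 0 0 0'
python3 - <<'E'
from h import *
c=cam('top');hsv=cv2.cvtColor(c['frame'],cv2.COLOR_RGB2HSV).astype(int)
T=bot.state()['tool_pos'];print(T)
for y in(203,180,150):print(y,proj(c,[510,y,62])[0])
w=cam('wrist');np.savez('pics/w16.npz',**{k:w[k] for k in('frame','P','A','K')})
g=cv2.cvtColor(w['frame'],cv2.COLOR_RGB2HSV).astype(int)
# along tray x=560 (clear of fingers), rim at z 32, from y=120 to 260
for y in range(130,262,4):
    u,v=np.round(proj(w,[575,y,32])[0]).astype(int)
    if 0<=u<560 and 0<=v<420: print(y,(u,v),g[v,u].tolist(),end=' ')
E
```

```text
time: 70.35
tool_pos: [511.1, 132.5, 35.6]
orientation: [-3.14, 0.044, -0.02]
contact_force: [-0.5, -2.7, -0.0]
grip_width: 0.3
grasp_force: 1.5
time: 70.85
tool_pos: [511.5, 155.3, 35.7]
orientation: [-3.139, 0.044, -0.019]
contact_force: [0.2, 0.4, 0.3]
grip_width: 0.3
grasp_force: 0.0
[511.5125516  154.91222521  35.69707514]
203 [203.92774895 226.95574999]
180 [211.29517594 227.06989191]
150 [220.90445864 227.2187664 ]
130 (np.int64(327), np.int64(148)) [21, 79, 225] 134 (np.int64(319), np.int64(148)) [21, 79, 225] 138 (np.int64(311), np.int64(148)) [21, 79, 226] 142 (np.int64(303), np.int64(148)) [21, 79, 226] 146 (np.int64(295), np.int64(148)) [21, 79, 226] 150 (np.int64(287), np.int64(148)) [21, 80, 226] 154 (np.int64(278), np.int64(149)) [21, 80, 225] 158 (np.int64(270), np.int64(149)) [21, 80, 225] 162 (np.int64(262), np.int64(149)) [21, 80, 225] 166 (np.int64(254), np.int64(149)) [21, 79, 225] 170 (np.int64(246), np.int64(149)) [21, 80, 224] 174 (np.int64(238), np.int64(149)) [21, 80, 223] 178 (np.int64(230), np.int64(149)) [20, 94, 152] 182 (np.int64(222), np.int64(150)) [2
[... 219 characters left out ...]
64(181), np.int64(150)) [18, 104, 113] 206 (np.int64(173), np.int64(151)) [19, 95, 193] 210 (np.int64(165), np.int64(151)) [19, 93, 202] 214 (np.int64(157), np.int64(151)) [19, 93, 202] 218 (np.int64(149), np.int64(151)) [18, 93, 201] 222 (np.int64(141), np.int64(151)) [5, 15, 100] 226 (np.int64(133), np.int64(151)) [6, 13, 98] 230 (np.int64(125), np.int64(151)) [6, 13, 98] 234 (np.int64(117), np.int64(152)) [170, 8, 95] 238 (np.int64(109), np.int64(152)) [0, 8, 96] 242 (np.int64(101), np.int64(152)) [170, 8, 95] 246 (np.int64(93), np.int64(152)) [0, 8, 94] 250 (np.int64(85), np.int64(152)) [170, 8, 94] 254 (np.int64(77), np.int64(152)) [0, 8, 94] 258 (np.int64(69), np.int64(153)) [0, 8, 94]
```

The tray is following (rim at y≈204, about 38 mm left).

```bash
python3 nudge.py '0 -8 0 0
0 -10 0 0
0 -8 0 0
0 -4 0 0
0 0 0 0'| grep -E 'pos|t_force'; python3 nudge.py '0 -3 0 0
0 -3 0 0
0 -2 0 0
0 0 0 0'| grep -E 'pos|t_force'; python3 nudge.py '0 -2 0 0
0 -2 0 0
0 0 0 0'| grep -E 'pos|t_force'
```

```text
tool_pos: [512.1, 185.1, 35.7]
contact_force: [-0.1, 0.0, -0.3]
tool_pos: [512.2, 192.5, 35.7]
contact_force: [-0.2, -1.5, -0.2]
tool_pos: [512.2, 193.0, 35.6]
contact_force: [-0.4, -12.4, 2.9]
```

```bash
python3 nudge.py '0 -1.5 0 0
0 0 0 0
0 0 0 0'| grep -E 'pos|t_force'; python3 nudge.py '0 10 0 0
0 30 0 0
0 40 -20 0
0 40 -50 0
0 30 -50 0
0 0 -50 0
0 0 -40 0
0 0 0 0
0 0 0 0'
python3 - <<'E'
from h import *
w=cam('wrist');np.savez('pics/w17.npz',**{k:w[k] for k in('frame','P','A','K')})
g=cv2.cvtColor(w['frame'],cv2.COLOR_RGB2HSV).astype(int)
for x,z in((575,32),(450,32),(510,62)):
  print()
  for y in range(186,262,3):
    u,v=np.round(proj(w,[x,y,z])[0]).astype(int)
    if 0<=u<560 and 0<=v<420: print(y,g[v,u].tolist(),end=' ')
t=cam('top');h=cv2.cvtColor(t['frame'],cv2.COLOR_RGB2HSV)
u,v=np.round(proj(t,[510,350,124])[0]).astype(int);m=(h[v-25:v+25,u-25:u+25,1]<45).astype(np.uint8);mm=cv2.moments(m,True);print('\ntin',plane(t,[(u-25+mm['m10']/mm['m00'],v-25+mm['m01']/mm['m00'])],124),mm['m00'])
s=bot.state();print(s['time'],s['tool_pos'])
E
```

```text
tool_pos: [512.2, 193.1, 35.6]
contact_force: [-2.2, -16.8, 4.0]
time: 73.95
tool_pos: [518.4, 48.7, 243.5]
orientation: [-3.139, 0.045, -0.019]
contact_force: [-1.3, -1.2, -0.7]
grip_width: 0.7
grasp_force: 0.0

186 [20, 96, 138] 189 [20, 95, 139] 192 [20, 94, 138] 195 [20, 95, 137] 198 [20, 94, 138] 201 [20, 93, 137] 204 [19, 94, 138] 207 [19, 94, 138] 210 [20, 96, 136] 213 [20, 94, 136] 216 [20, 94, 136] 219 [20, 96, 136] 222 [19, 96, 136] 225 [19, 96, 136] 228 [20, 96, 135] 231 [17, 126, 101] 234 [18, 104, 101] 237 [18, 106, 99] 240 [17, 105, 104] 243 [17, 106, 113] 246 [18, 104, 118] 249 [17, 105, 119] 252 [18, 106, 118] 255 [18, 106, 118] 258 [13, 20, 91] 261 [11, 22, 91] 
186 [21, 83, 214] 189 [20, 95, 145] 192 [20, 95, 142] 195 [20, 97, 140] 198 [20, 95, 140] 201 [20, 97, 140] 204 [20, 97, 140] 207 [21, 94, 138] 210 [21, 96, 138] 213 [20, 96, 138] 216 [20, 97, 137] 219 [20, 97, 137] 222 [20, 95, 137] 225 [20, 94, 136] 228 [20, 94, 135] 231 [18, 106, 125] 234 [16, 129, 99] 237 [18, 104, 103] 240 [18, 106, 101] 243 [18, 102, 105] 246 [18, 107, 122] 249 [18, 107, 122] 252 [18, 105, 121] 255 [17, 105, 121] 258 [18, 105, 121] 261 [9, 19, 92] 
186 [20, 97, 123] 189 [19, 100, 112] 192 [19, 104, 103] 195 [18, 105, 100] 198 [18, 102, 100] 201 [18, 106, 99] 204 [19, 101, 164] 207 [19, 98, 180] 210 [18, 100, 176] 213 [18, 97, 178] 216 [18, 98, 182] 219 [19, 98, 185] 222 [19, 99, 185] 225 [18, 98, 183] 228 [18, 98, 188] 231 [19, 98, 188] 234 [19, 97, 190] 237 [18, 99, 180] 240 [18, 98, 180] 243 [18, 94, 174] 246 [10, 17, 90] 249 [16, 57, 98] 252 [18, 107, 112] 255 [18, 93, 205] 258 [18, 94, 204] 261 [18, 94, 204] 
tin [[503.46234436 340.56006184 124.        ]] 410.0
74.05 [518.07576832  48.35496136 243.04636375]
```

The fin end (y≈203.5) is about 48 mm outside the mouth, so the tray is home. The tin still stands on the roof and the arm is clear.

```bash
python3 -c "
from station import bot
print(bot.close_job())"
```

```text
the job is handed in; nothing more can be done
None
```

I handed the job in at about 74 s: the tin is upright on the roof, the spoon, turner and scraper are pressed down in their cutouts (no narrow spatula was in the scene), and the tray is slid home against its stop; no verdict was returned.

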